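# Set the stop screw to the setting block

### The arm

A 6-joint arm with a two-finger parallel gripper is mounted at the origin on a cart in front of the work surface, level with it; the furniture and walls round the work are solid. World frame = base frame: x ahead of the robot, y to its left, z up, the work surface at z = 0. Lengths are in m, angles in rad, forces in N, time in s.
With the tool pointing down it reaches from about 0.25 to 0.775 m from the base axis. Payload 4 kg.
Tool frame: the origin (TCP) lies on the centre line of the jaws, within the pads' length; the fingertips stand 8 mm ahead of it and the grasp point (between the pads) lies 11 mm behind it; y points along the fingers, x is the direction in which the jaws open and shut, and the axes are right-handed (so a half turn about y gives the same grasp; the last joint's range is limited). The gripper opens to 94 mm and grips with 3 to 60 N. Pads are 16 mm wide; open, the fingers measure 119 mm over their backs; the gripper's body (75 mm by 177 mm) begins 78 mm behind the grasp point.
Start: joints at [-1.286, 0.087, 1.371, -0, 1.684, -0.103], TCP at [0.208, -0.509, 0.214] pointing down, gripper open.
Joint ranges: [-3.1, 3.1], [-0.76, 2.03], [0.27, 2.55], [-1.08, 4.22], [0.17, 2.65], [-2.57, 2.57]. Speed limits (rad/s): [2.79, 2.79, 3.14, 3.14, 3.14, 3.14].

### API

Orientations are given as [roll, pitch, yaw] about the fixed x, y, z axes, in that order (R = Rz(yaw) Ry(pitch) Rx(roll)).
In Python, from bench import robot gives the robot as it stands.
- The arm moves only by the tool step_arm, never from a script. Its argument "commands" is a list of rows, each an object with "xyz": the shift along the world's x, y, z in m, a list of three; "twist": the turn, a rotation vector about the world's x, y, z in degrees, a list of three. In form: [{"xyz": [tx, ty, tz], "twist": [ax, ay, az]}, ...]. A call has 1 to 12 rows; each row is the pose to reach, as a shift and turn from the pose commanded when the call began; what a row does not reach only later rows make up. A row lasts 1/12 s, in which the tool goes at most 41.7 mm and 7.16 degrees, less where a joint would pass 70% of its speed; a pose out of reach is approached as far as the arm can. A call with a gripper value outside its range is refused whole. "fingers" is the closure in counts, from 0 (fully open) to 255 (shut), set as the call begins (left out, the last holds). The fingers move at their own pace and stop on an object; the grip force is fixed at half the most. Time passes only in rows, so rows that repeat a pose let the fingers close. It gives the time, the measured TCP pose, the force and the opening at its end, in the units of the state.
- robot.get_obs(): the state, without advancing time (a new reading comes with each control period).
- robot.snapshot(name): name is "scene" or "top"; returns (picture, depth): 480x640x3 uint8, red, green, blue; 480x640 float32, m along the optical axis (not along the pixel's ray), 0 where there is no reading.
- robot.camera_info(name): a dict with "fx", "fy", "cx", "cy" (pixels), "k1" (the pictures are not rectified: a ray, as slopes to the right and down, at radius r is drawn at 1 + k1 r^2 times it, then the intrinsics apply), "R" (3x3) and "t" (3): a world point X has camera coordinates R X + t. Camera axes: x right, y down, z forward; pixel columns grow to the right and rows downward; lengths in m; the calibration is good to about 2 mm. A picture is of the moment at which its call begins. camera_info takes no time and is no camera call.
- robot.close_job(): hands the job in, once; it reports no verdict.
The state is a dict: "time": time; "joint_positions": joint angles; "qvel": joint speeds; "joint_torque": joint torques, N m; "tool_pos": TCP position; "ee_rot": TCP orientation; "wrist_force": force on the tool from outside, world axes, zero at the start; "wrist_torque": the same for the moment, N m; "width": finger opening in m.
Only numpy, scipy, OpenCV 4.12 (cv2) and the standard library are available. Lean on these libraries where they do the work, as an engineer would, in place of code of your own. Each camera call takes 0.05 s, during which the arm holds its last target.

### The job

Slide the steel setting block fully home in the channel of the stop stand, so that its far end lies under the stop screw and against the back stop. Then take the slot driver from its stand and turn the stop screw down (clockwise, letting go and regripping the driver as needed while it stands in the slot) until the block just drags: the sprung foot of the screw touches the block and is pushed in by about a millimetre, never fully in. Finally put the driver back upright in its stand, leaving the block under the stop and the other things on the bench undisturbed.

Things in the scene. Friction and masses are not known exactly. Their poses are not given: they have to be found in the camera images.
- stop_stand: Fixed C-shaped stand; origin on the bench under the screw axis, x from its open front to its column, z up. Base plate 10 mm thick, 100 mm wide, x = -105 to 100 mm. Column x = 53 to 87 mm; its arm, 44 mm wide, overhangs the channel from x = -23 mm, 62 to 78 mm above the bench, and carries the upright stop screw.
- block_home (a point): Where the block's origin lies when it is home: on the base plate (z = 10 mm), 30 mm before the screw axis, block along the stand's x. Channel: side rails 8 mm high, 46 mm apart inside, from 35 mm before to 35 mm behind the screw axis; there the back stop, 16 mm high. Axes as the stand's.
- setting_block: Loose plain steel block 130 x 40 x 30 mm (x, y, z), about 0.4 kg, lying flat on the bench left of the stand; both ends alike. Origin under its centre, x along its length. When home, the screw is 35 mm from its far end; hold or push it by the other end, so that the gripper keeps clear of the stand's arm.
- stop_screw (a joint): Turn of the stop screw in rad, growing clockwise from above, 0 to 7; down 2 mm per rad. The free foot's underside is 50 mm - 2 mm x turn above the bench, so it touches the block at home (top at 40 mm) at 5.0 rad. Starts at 2.4 to 3.4 rad. Turns with 0.05 N m and stays where left.
- screw_slot (a point): Centre of the slot's mouth in the screw's square head (42 x 42 x 24 mm); turns and sinks with it. Slot 25 mm long (this frame's x), 11 mm wide, 22 mm deep, edges broken 2 mm. At turn 0 the mouth is 118 mm above the bench and the slot lies along the stand's x, so its angle shows the turn. The driver has about 0.14 rad play either way.
- stop_foot (a joint): How far the sprung foot (steel disc 20 mm across under the screw) is pushed into the screw, in m: 0 when free, 0.0035 fully in; yields from 2 N, then 2.5 N per mm. Set right at about 0.0012.
- slot_driver: Loose upright driver, 0.15 kg; origin at the centre of the blade's lower end, z up along it. Blade 22 mm (x) by 8 mm (y), 20 mm long, last 6 mm 18 x 5 mm; round collar 34 mm across at 20 to 25 mm; neck 16 mm across; black square handle 32 x 32 mm (sides along x, y) from 45 to 111 mm. Its collar rests on screw head or stand; let go there, it stays standing.
- driver_stand: Fixed grey block 58 x 58 mm, 40 mm high, origin under its centre, with a square upright hole 27 x 27 mm, 34 mm deep, in the middle. The driver stands in it at any angle about the vertical, its origin 20 mm above the bench, the collar on the block's top.
- petri_dish: closed clear petri dish, 60 mm across, 15 mm high; origin under its centre; a bystander, leave it
- loose_cap: white ribbed screw cap lying on the bench, 39 mm across, 14 mm high; origin under its centre; a bystander, leave it
- marker: black felt marker lying right of the driver's stand, 144 mm long, 14 mm thick; origin under its middle; a bystander, leave it
There are look-alikes about, which are no part of the job. Leave any pink look-alike of the slot_driver alone.

How it is judged:
On the way, in this order (a step that is already met when the one before it is completed fails the run):
1. the block lies home in the channel under the stop (x of setting_block in the frame of stop_stand between -0.036 and -0.027 m and y of setting_block in the frame of stop_stand between -0.005 and 0.005 m and z of setting_block in the frame of stop_stand between 0.007 and 0.012 m and angle between the x axis of setting_block and the x axis of stop_stand, either way round below 0.1 rad and angle between setting_block's own z axis and vertical below 0.04 rad), for 0.2 s.
2. the driver's blade is down in the screw's slot, block still home (all of step 1 and horizontal distance between slot_driver and screw_slot below 0.005 m and z of slot_driver in the frame of screw_slot between -0.024 and -0.012 m and angle between slot_driver's own z axis and vertical below 0.15 rad), for 0.1 s.
3. the driver in the slot has brought the foot down on the block, lightly (all of step 2 and value of joint stop_foot between 0.0003 and 0.0024 m), for 0.1 s.
At the end, for the whole second after the job is handed in: Block flat in the channel, within 6 mm of the back stop, 5 mm sideways, 0.1 rad straight; the stop's foot pushed in on it by 0.3 to 2.4 mm; driver upright in its stand (8 mm of centre, collar within 3.5 mm of the top, tilt under 0.1 rad); all at rest (all of step 1 and value of joint stop_foot between 0.0003 and 0.0024 m and horizontal distance between slot_driver and driver_stand below 0.008 m and z of slot_driver in the frame of driver_stand between 0.016 and 0.0235 m and angle between slot_driver's own z axis and vertical below 0.1 rad and linear speed of each of setting_block, slot_driver below 0.01 m/s and velocity of joint stop_screw below 0.05 rad/s); the robot touches nothing.
It fails at once if the foot is pushed fully in (block jammed) (value of joint stop_foot above 0.0033 m).
It fails at once if the petri dish is disturbed (moved 30 mm) (distance of petri_dish from where it was at the start of the episode above 0.03 m).
It fails at once if the loose cap is disturbed (moved 30 mm) (distance of loose_cap from where it was at the start of the episode above 0.03 m).
It fails at once if the marker is disturbed (moved 30 mm) (distance of marker from where it was at the start of the episode above 0.03 m).
It also fails if it takes over 72 s, if anything falls off the work surface, if the arm or the gripper's body presses on something with over 40 N, if the wrist force passes 120 N, or if a joint passes its speed limit or range.

## Working session

There is one attempt and no reset: what is moved stays moved. The work goes in short steps, Python scripts to look and compute and a tool call to move; the robot and the scene stay as the last step left them, time stands still between calls to the robot, and variables do not carry over. Pictures are saved under pics/ and viewed, and the job is handed in when it is done.

Besides the shell and the picture viewer there is one more tool, called after "Emit:" as a command line: name --argument value ..., lists and objects as JSON in quotes. step_arm: Moves the arm, as the interface text tells. Its arguments: {"type":"object","properties":{"commands":{"type":"array"},"fingers":{"type":"number"}},"required":["commands"]}

```bash
mkdir -p pics; ls; python3 - <<'E'
from bench import robot
import cv2,numpy as np
o=robot.get_obs(); print(o)
for n in("scene","top"):
    p,d=robot.snapshot(n); cv2.imwrite(f"pics/{n}0.png",p[:,:,::-1]); np.save(f"{n}0.npy",d); 
    print(n,robot.camera_info(n))
E
```

```text
pics
{'time': 0.0, 'joint_positions': array([-1.28606781e+00,  8.79302805e-02,  1.37223363e+00,  7.95498643e-06,
        1.68359053e+00, -1.03123511e-01]), 'qvel': array([ 0.00045614,  0.00033683, -0.00097707, -0.00081262, -0.00059021,
        0.00025753]), 'joint_torque': array([ 3.66743243e-04, -3.40187788e+01, -3.02425539e+01,  7.16445479e-02,
        3.30159289e-02, -1.74574088e-04]), 'tool_pos': array([ 0.20784841, -0.50864675,  0.21232813]), 'ee_rot': array([-1.57056593,  0.00214949, -1.18294316]), 'wrist_force': array([ 0.26691608, -0.58482756, -0.09610244]), 'wrist_torque': array([-0.0215785 ,  0.0057072 ,  0.04643406]), 'width': 0.09387315642463644}
scene {'fx': 464.3324378806885, 'fy': 464.3324378806885, 'cx': 321.5347540825425, 'cy': 235.82933549017034, 'k1': -0.09445800755501976, 'R': array([[-0.64145046, -0.76715542,  0.00372582],
       [-0.51646438,  0.42823589, -0.74153798],
       [ 0.56727935, -0.47758412, -0.67090055]]), 't': array([0.49573793, 0.28470051, 0.76840226])}
top {'fx': 578.0913228549022, 'fy': 578.0913228549022, 'cx': 323.96709469873616, 'cy': 247.64359024732343, 'k1': -0.10574661457467681, 'R': array([[ 0.02100813, -0.9997781 ,  0.00155432],
       [-0.98618705, -0.02097798, -0.16430165],
       [ 0.16429779,  0.00191882, -0.98640892]]), 't': array([0.1759849 , 0.56329169, 0.94095145])}
```

View pics/scene0.png

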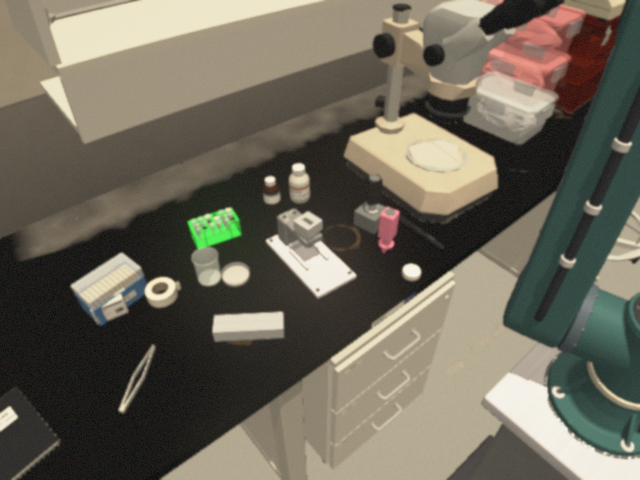

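View pics/top0.png

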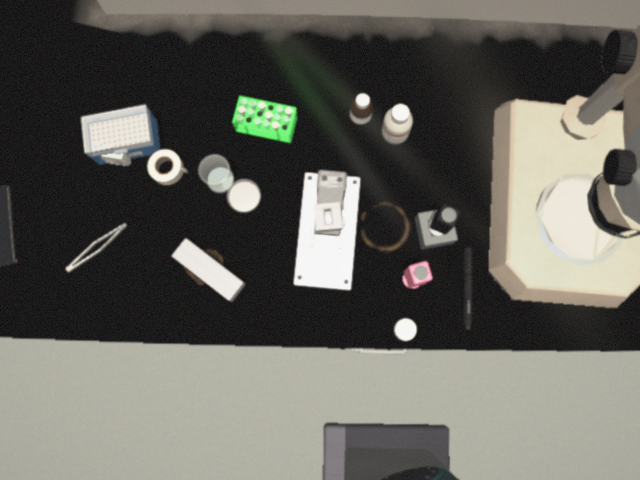

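The top view shows the stand with its white plate at (328,230) and the block at (208,269). The driver's stand is at (437,228), with the black driver's handle at (446,217). The pink look-alike is at (418,274), the cap at (405,329), the petri dish at (243,196) and the marker at (467,288).

Candidates:
- **Driver:** black handle (446,217) or pink (418,274). I choose the black one, standing in the grey block.
- **Block:** grey bar at (208,269). The tweezers (96,247) and the rack are no match.

Next I check the choice in close crops.

```bash
cat > h.py <<'E'
import numpy as np, cv2
from bench import robot
def cam(n):
    c=robot.camera_info(n); c['K']=np.array([[c['fx'],0,c['cx']],[0,c['fy'],c['cy']],[0,0,1]]); c['D']=np.array([c['k1'],0,0,0,0.]); return c
def ray(n,px):
    c=cam(n); p=cv2.undistortPoints(np.array(px,float).reshape(-1,1,2),c['K'],c['D']).reshape(-1,2)
    d=np.c_[p,np.ones(len(p))]@c['R']; o=-c['R'].T@c['t']; return o,d
def onz(n,px,z):
    o,d=ray(n,px); s=(z-o[2])/d[:,2]; return o+s[:,None]*d
def proj(n,X):
    c=cam(n); r,_=cv2.Rodrigues(c['R']); return cv2.projectPoints(np.array(X,float).reshape(-1,1,3),r,c['t'],c['K'],c['D'])[0].reshape(-1,2)
def tri(pa,pb,a="top",b="scene"):
    oa,da=ray(a,pa); ob,db=ray(b,pb); out=[]
    for u,v in zip(da,db):
        A=np.c_[u,-v]; s,_,_,_=np.linalg.lstsq(A,ob-oa,rcond=None)
        P,Q=oa+s[0]*u,ob+s[1]*v; out.append(np.r_[(P+Q)/2,np.linalg.norm(P-Q)])
    return np.array(out)
def crop(img,x0,y0,x1,y1,k,gain=1.0):
    return cv2.resize(np.clip(img[y0:y1,x0:x1]*gain,0,255).astype(np.uint8),None,fx=k,fy=k,interpolation=cv2.INTER_CUBIC)
E
python3 - <<'E'
from h import *
t=cv2.imread('pics/top0.png');s=cv2.imread('pics/scene0.png')
a=crop(t,395,190,475,290,6,1.6); b=crop(t,285,160,375,300,4,1.0)
cv2.imwrite('pics/c1.png',np.hstack([a[:560,:400],b[:560]]))
cv2.imwrite('pics/c2.png',crop(s,260,160,460,300,4,1.3))
E
```

```text
(no output)
```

View pics/c1.png

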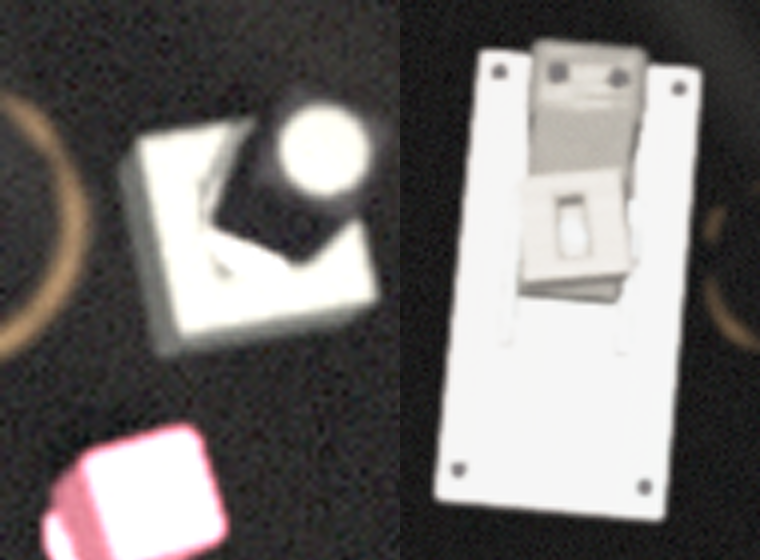

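View pics/c2.png

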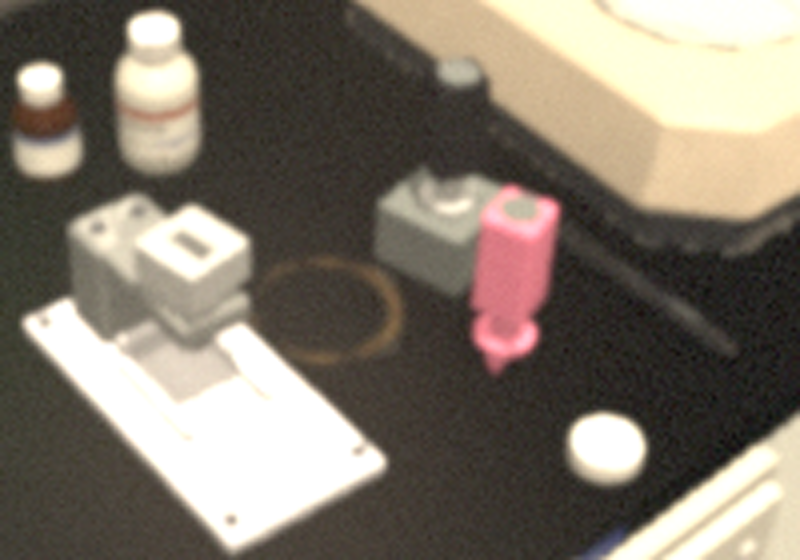

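The crops confirm the choice: the black square handle with a grey end disc stands in the grey block, and the pink one stands nearby on the bench. The screw head, with its slot nearly along the stand's x, is clear at about (328,216). Now I measure.

```bash
cat > m0.py <<'E'
from h import *
t=cv2.imread('pics/top0.png');s=cv2.imread('pics/scene0.png')
g=t.max(2)
def comp(mask,seed):
    n,l,st,c=cv2.connectedComponentsWithStats(mask.astype(np.uint8)); return (l==l[seed[1],seed[0]]).astype(np.uint8)
def poly(m,k=4):
    c=max(cv2.findContours(m,cv2.RETR_EXTERNAL,cv2.CHAIN_APPROX_NONE)[0],key=cv2.contourArea)
    return c[:,0,:].astype(float)
def rect(pts):
    (c,wh,a)=cv2.minAreaRect((pts[:,:2]*1000).astype(np.float32)); b=cv2.boxPoints((c,wh,a)); return c,wh,a
# block: bright top
m=comp(g>150,(208,265)); P=onz('top',poly(m),0.030); print('block',rect(P), m.sum())
m=comp(g>90,(208,265)); P=onz('top',poly(m),0.030); print('block lowthr',rect(P))
# plate corner holes / plate
m=comp(g>120,(310,260)); P=onz('top',poly(m),0.010); print('plate',rect(P),m.sum())
m=comp(g>90,(425,235)); P=onz('top',poly(m),0.040); print('dstand',rect(P),m.sum())
hsv=cv2.cvtColor(t,cv2.COLOR_BGR2HSV)
m=comp((g>100),(447,214)); p=poly(m); print('disc px',p.mean(0),onz('top',[p.mean(0)],0.131),rect(onz('top',p,.131)),m.sum())
m=comp((hsv[...,1]>60)&((hsv[...,0]>150)|(hsv[...,0]<8))&(g>80),(410,282)); P=poly(m); print('pink',P.min(0),P.max(0),onz('top',[[418,273]],.11))
for nm,px,z in(('petri',(243,196),.015),('cap',(405,329),.014)): print(nm,onz('top',[px],z))
print('marker',onz('top',[[467,250],[467,327]],.007))
E
python3 m0.py
python3 - <<'E'
from h import *
# depth check
d=np.load('top0.npy')
for px in[(208,265),(310,280),(447,214),(328,215),(320,210),(418,273)]:
    c=cam('top');o,r=ray('top',[px]);print(px,o+r[0]*d[px[1],px[0]])
E
```

```text
block ((520.5856323242188, 390.1506042480469), (130.65972900390625, 40.40757751464844), 54.235694885253906) 1714
block lowthr ((518.4380493164062, 390.3853759765625), (135.18972778320312, 46.82965087890625), 54.39338302612305)
plate ((600.9679565429688, 182.86257934570312), (102.2255859375, 213.24029541015625), 85.89386749267578) 6619
dstand ((601.86572265625, -8.060779571533203), (60.711936950683594, 60.47429656982422), 11.539156913757324) 717
disc px [448.65853659 214.7804878 ] [[ 0.60231557 -0.00863803  0.131     ]] ((601.9788208007812, -8.424894332885742), (22.70667839050293, 24.07638931274414), 1.4110171794891357) 182
pink [402. 260.] [432. 288.] [[0.51117366 0.03737219 0.11      ]]
petri [[0.65553985 0.33517255 0.015     ]]
cap [[0.42501527 0.04459423 0.014     ]]
marker [[ 0.56718641 -0.06791092  0.007     ]
 [ 0.43035783 -0.06570516  0.007     ]]
(208, 265) [0.52715977 0.38809012 0.03167882]
(310, 280) [0.50748276 0.21125494 0.00925038]
(447, 214) [ 0.60355376 -0.00603875  0.13084889]
(328, 215) [0.60700246 0.18226616 0.08933262]
(320, 210) [0.60991503 0.19540872 0.11180517]
(418, 273) [0.51086938 0.03776893 0.11243099]
```

```bash
cat > m1.py <<'E'
from m0 import *
print('----')
def line(P):
    v=cv2.fitLine(P[:,:2].astype(np.float32),cv2.DIST_HUBER,0,1e-4,1e-4).ravel(); return v
for thr in(110,125,140):
    m=comp(g>thr,(310,260)); p=poly(m); P=onz('top',p,.010)[:,:2]
    yaw=np.deg2rad(-4.1); ax=np.array([np.cos(yaw),np.sin(yaw)]); ay=np.array([-ax[1],ax[0]])
    u=(P-[.602,.183])@ax; v=(P-[.602,.183])@ay
    L=line(P[(v>.045)&(abs(u)<.08)]); R=line(P[(v<-.045)&(abs(u)<.08)]); F=line(P[(u<-.095)&(abs(v)<.04)])
    B=line(P[(u>.085)&(abs(v)>.03)&(abs(v)<.045)]);
    print(thr,[np.rad2deg(np.arctan2(l[1],l[0])) for l in(L,R,F,B)],(np.array([L[2:],R[2:]])-[.602,.183])@ay,(np.array([F[2:],B[2:]])-[.602,.183])@ax)
b=crop(t,305,190,350,245,10); cv2.imwrite('pics/head.png',b)
a=crop(s,285,200,335,260,10);cv2.imwrite('pics/head_s.png',np.hstack([cv2.resize(b,(450,550)),a[:550]])[:, :800])
E
python3 m1.py | sed -n '/----/,$p'
```

```text
----
110 [np.float32(-4.0333214), np.float32(-4.099847), np.float32(85.61909), np.float32(85.87982)] [ 0.05051918 -0.05088686] [-0.10690026  0.09917569]
125 [np.float32(-4.12782), np.float32(-4.084768), np.float32(85.59226), np.float32(85.84284)] [ 0.04983416 -0.0502613 ] [-0.10663183  0.09903959]
140 [np.float32(-4.166975), np.float32(-4.1583233), np.float32(85.72664), np.float32(86.24541)] [ 0.04948096 -0.04997927] [-0.1065482  0.0982368]
```

View pics/head.png

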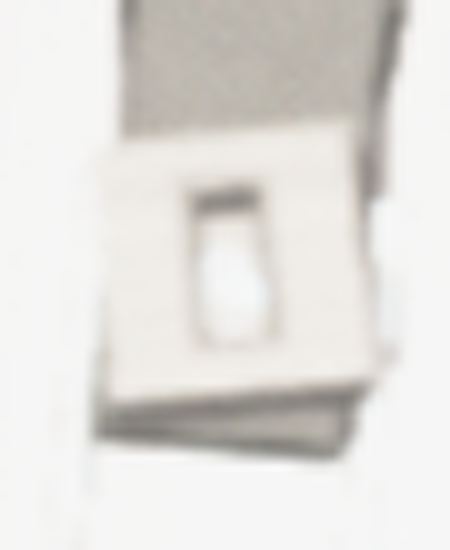

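```bash
python3 - <<'E'
from h import *
c=np.array([(102,142),(354,120),(378,380),(110,402)])/10+[304.5,189.5]
P=onz('top',c,.1125); print(P.round(4),P.mean(0))
for i in range(4):
    d=P[(i+1)%4]-P[i]; print(np.rad2deg(np.arctan2(d[1],d[0])),np.hypot(*d[:2]))
sl=np.array([(188,190),(262,185),(278,340),(203,348)])/10+[304.5,189.5]
P=onz('top',sl,.1125); print(P.round(4),P.mean(0))
for i in range(4):
    d=P[(i+1)%4]-P[i]; print(np.rad2deg(np.arctan2(d[1],d[0])),np.hypot(*d[:2]))
E
```

```text
[[0.62   0.2042 0.1125]
 [0.6245 0.1636 0.1125]
 [0.5818 0.159  0.1125]
 [0.5773 0.2019 0.1125]] [0.60089152 0.18217542 0.1125    ]
-83.63883313895693 0.04085056831011705
-173.94213057237445 0.04298689714791906
96.00867894077085 0.04307320829970894
3.0797721008350916 0.04279146541898288
[[0.6123 0.1901 0.1125]
 [0.6134 0.1782 0.1125]
 [0.588  0.1752 0.1125]
 [0.5864 0.1872 0.1125]] [0.60003829 0.18268738 0.1125    ]
-84.80376617534696 0.011953789279861406
-173.16835184343694 0.025634419880662906
97.44122233078276 0.012100114571360674
6.501301367684435 0.026104740426991596
```

View pics/head_s.png

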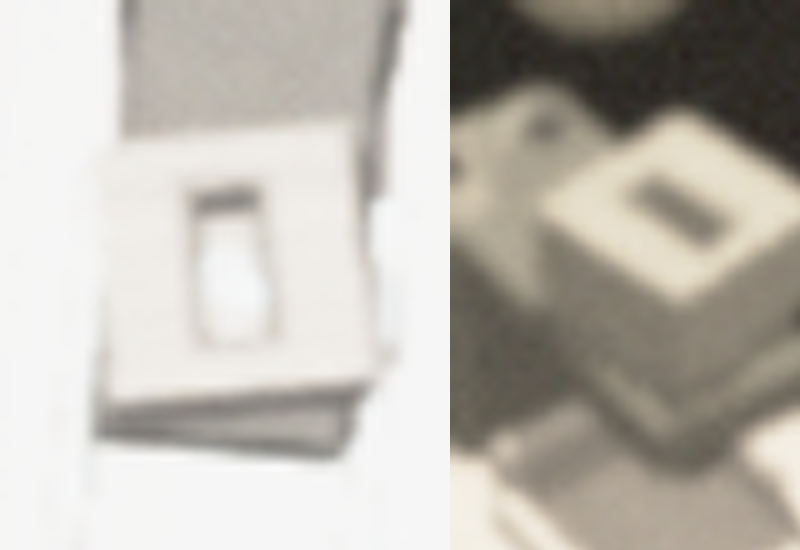

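Measurements so far:

| Item | Position | Yaw / check |
|---|---|---|
| Stand, screw axis | (0.6003, 0.1827) | -4.1° |
| Slot | at the screw axis | +6.4°, so turn ≈ 2.96 |
| Block | (0.5206, 0.3902) | 54.2°, 131×40 ✓ |
| Driver and its stand | (0.602, -0.0085) | heights agree with depth ✓ |

I move to the block first.

Emit:
step_arm --commands '[{"xyz":[0.012,0.04,0.01],"twist":[0,0,3]},{"xyz":[0.024,0.08,0.02],"twist":[0,0,6]},{"xyz":[0.036,0.12,0.03],"twist":[0,0,9]},{"xyz":[0.048,0.16,0.04],"twist":[0,0,12]},{"xyz":[0.06,0.2,0.04],"twist":[0,0,15]},{"xyz":[0.072,0.24,0.04],"twist":[0,0,18]},{"xyz":[0.084,0.28,0.04],"twist":[0,0,21]},{"xyz":[0.096,0.32,0.04],"twist":[0,0,24]},{"xyz":[0.108,0.36,0.04],"twist":[0,0,26]},{"xyz":[0.12,0.4,0.04],"twist":[0,0,28]},{"xyz":[0.132,0.44,0.04],"twist":[0,0,30]},{"xyz":[0.144,0.48,0.04],"twist":[0,0,32]}]' --fingers 0

```text
time: 1.1
tool_pos: [0.3501, -0.0327, 0.2533]
ee_rot: [-1.571, -0.001, -0.623]
wrist_force: [0.8, -0.9, -0.3]
width: 0.0939
```

Emit:
step_arm --commands '[{"xyz":[0.015,0.037,0]},{"xyz":[0.03,0.074,0]},{"xyz":[0.045,0.111,0]},{"xyz":[0.06,0.149,0]},{"xyz":[0.075,0.186,0]},{"xyz":[0.09,0.223,0]},{"xyz":[0.105,0.26,0]},{"xyz":[0.12,0.298,-0.01]},{"xyz":[0.135,0.335,-0.03]},{"xyz":[0.15,0.372,-0.06]},{"xyz":[0.169,0.419,-0.09]},{"xyz":[0.169,0.419,-0.124]}]'

```text
validation failed for argument at $.co...
```

Emit:
step_arm --commands '[{"xyz":[0,0,-0.03]},{"xyz":[0,0,-0.03]}]'

```text
validation failed for argument at $.co...
```

```bash
python3 - <<'E'
from h import *
o=robot.get_obs(); print(o['time'],o['tool_pos'],np.rad2deg(o['ee_rot']))
p,_=robot.snapshot('top'); cv2.imwrite('pics/top1.png',p[:,:,::-1])
p2,_=robot.snapshot('scene')
a=crop(p[:,:,::-1],140,200,300,340,2.5); b=crop(p2[:,:,::-1],150,220,310,360,2.5); cv2.imwrite('pics/b1.png',np.hstack([a,b]))
E
```

```text
1.1 [ 0.3500842  -0.03265984  0.2533445 ] [-8.99922528e+01 -3.95202616e-02 -3.57114088e+01]
```

View pics/b1.png

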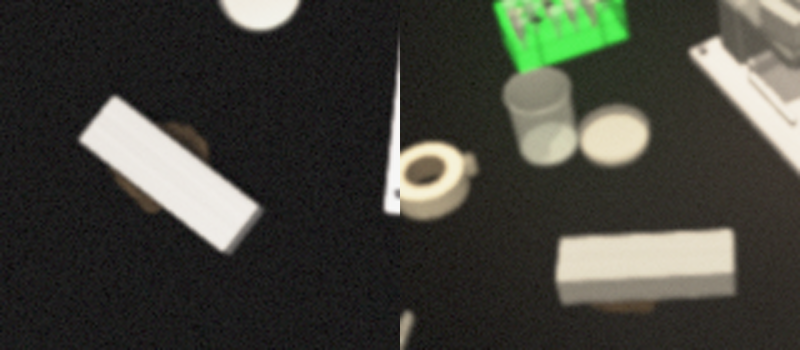

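The twist is required in every row, so both moves were refused and nothing moved; the pictures show the block still in place. I resend.

Emit:
step_arm --commands '[{"xyz":[0.015,0.037,0],"twist":[0,0,0]},{"xyz":[0.03,0.074,0],"twist":[0,0,0]},{"xyz":[0.045,0.111,0],"twist":[0,0,0]},{"xyz":[0.06,0.149,0],"twist":[0,0,0]},{"xyz":[0.075,0.186,0],"twist":[0,0,0]},{"xyz":[0.09,0.223,0],"twist":[0,0,0]},{"xyz":[0.105,0.26,0],"twist":[0,0,0]},{"xyz":[0.12,0.298,0],"twist":[0,0,0]},{"xyz":[0.135,0.335,-0.01],"twist":[0,0,0]},{"xyz":[0.15,0.372,-0.03],"twist":[0,0,0]},{"xyz":[0.169,0.419,-0.05],"twist":[0,0,0]},{"xyz":[0.169,0.419,-0.08],"twist":[0,0,0]}]'

```text
time: 2.2
tool_pos: [0.5227, 0.3883, 0.1755]
ee_rot: [-1.563, -0.002, -0.623]
wrist_force: [-0.1, -0.3, 0.7]
width: 0.0942
```

Emit:
step_arm --commands '[{"xyz":[0,0,-0.03],"twist":[0,0,0]},{"xyz":[0,0,-0.06],"twist":[0,0,0]},{"xyz":[0,0,-0.08],"twist":[0,0,0]},{"xyz":[0,0,-0.08],"twist":[0,0,0]}]'

```text
time: 2.53
tool_pos: [0.5166, 0.381, 0.0858]
ee_rot: [-1.584, 0.005, -0.626]
wrist_force: [-0.5, -1.1, -1.6]
width: 0.0935
```

```bash
python3 - <<'E'
from h import *
o=robot.get_obs(); print(o['time'],o['tool_pos'],np.rad2deg(o['ee_rot']))
p2,_=robot.snapshot('scene')
b=crop(p2[:,:,::-1],120,160,320,360,3); cv2.imwrite('pics/b2.png',b)
E
```

```text
2.5333 [0.51655105 0.38102354 0.08577525] [-90.7293358    0.27177496 -35.85620303]
```

View pics/b2.png

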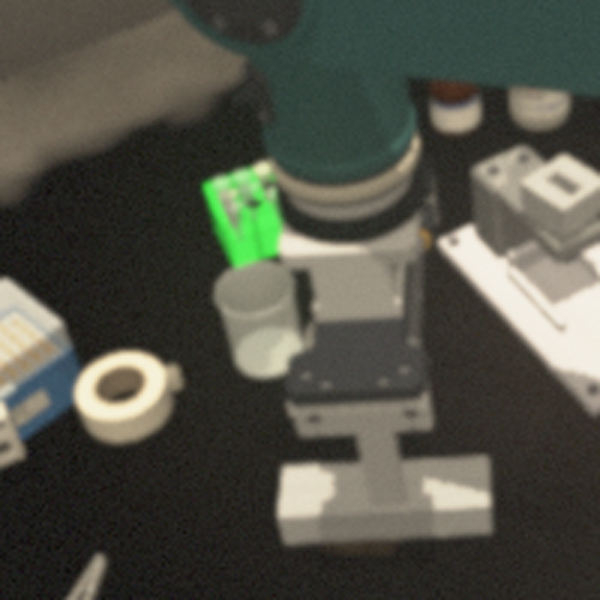

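The gripper is above the block's middle. I let it settle before going down.

Emit:
step_arm --commands '[{"xyz":[0,0,0],"twist":[0,0,0]},{"xyz":[0,0,0],"twist":[0,0,0]},{"xyz":[0,0,0],"twist":[0,0,0]}]'

```text
time: 2.83
tool_pos: [0.5209, 0.3848, 0.0965]
ee_rot: [-1.566, -0.002, -0.625]
wrist_force: [-0.0, 0.9, 0.3]
width: 0.0939
```

Emit:
step_arm --commands '[{"xyz":[0,0,-0.025],"twist":[0,0,0]},{"xyz":[0,0,-0.045],"twist":[0,0,0]},{"xyz":[0,0,-0.06],"twist":[0,0,0]},{"xyz":[0,0,-0.07],"twist":[0,0,0]},{"xyz":[0,0,-0.07],"twist":[0,0,0]},{"xyz":[0,0,-0.07],"twist":[0,0,0]},{"xyz":[0,0,-0.07],"twist":[0,0,0]}]'

```text
time: 3.42
tool_pos: [0.5204, 0.385, 0.0255]
ee_rot: [-1.568, -0.001, -0.625]
wrist_force: [-0.2, 0.1, 0.8]
width: 0.0939
```

Emit:
step_arm --commands '[{"xyz":[0,0.005,-0.007],"twist":[0,0,0]},{"xyz":[0,0.005,-0.013],"twist":[0,0,0]},{"xyz":[0,0.005,-0.013],"twist":[0,0,0]}]'

```text
time: 3.67
tool_pos: [0.5186, 0.3893, 0.0093]
ee_rot: [-1.572, 0.001, -0.624]
wrist_force: [0.0, 0.1, -0.3]
width: 0.0941
```

Emit:
step_arm --commands '[{"xyz":[0,0,0],"twist":[0,0,0]},{"xyz":[0,0,0],"twist":[0,0,0]},{"xyz":[0,0,0],"twist":[0,0,0]},{"xyz":[0,0,0],"twist":[0,0,0]},{"xyz":[0,0,0],"twist":[0,0,0]},{"xyz":[0,0,0],"twist":[0,0,0]},{"xyz":[0,0,0],"twist":[0,0,0]},{"xyz":[0,0,0],"twist":[0,0,0]}]' --fingers 255

```text
time: 4.33
tool_pos: [0.5194, 0.3893, 0.0106]
ee_rot: [-1.571, -0.0, -0.625]
wrist_force: [0.1, -0.1, -0.8]
width: 0.0442
```

Emit:
step_arm --commands '[{"xyz":[0,0,0],"twist":[0,0,0]},{"xyz":[0,0,0],"twist":[0,0,0]},{"xyz":[0,0,0],"twist":[0,0,0]},{"xyz":[0,0,0],"twist":[0,0,0]}]'

```text
time: 4.67
tool_pos: [0.5198, 0.389, 0.0105]
ee_rot: [-1.571, -0.001, -0.625]
wrist_force: [1.7, -1.2, -0.0]
width: 0.04
```

Emit:
step_arm --commands '[{"xyz":[0,0,0.03],"twist":[0,0,0]},{"xyz":[-0.005,-0.02,0.05],"twist":[0,0,-6]},{"xyz":[-0.01,-0.04,0.05],"twist":[0,0,-12]},{"xyz":[-0.015,-0.06,0.05],"twist":[0,0,-18]},{"xyz":[-0.02,-0.08,0.05],"twist":[0,0,-24]},{"xyz":[-0.025,-0.1,0.05],"twist":[0,0,-30]},{"xyz":[-0.03,-0.12,0.05],"twist":[0,0,-36]},{"xyz":[-0.035,-0.14,0.05],"twist":[0,0,-42]},{"xyz":[-0.04,-0.16,0.05],"twist":[0,0,-48]},{"xyz":[-0.045,-0.18,0.05],"twist":[0,0,-53]},{"xyz":[-0.049,-0.197,0.04],"twist":[0,0,-58.3]},{"xyz":[-0.049,-0.197,0.035],"twist":[0,0,-58.3]}]'

```text
time: 5.67
tool_pos: [0.4676, 0.1895, 0.0433]
ee_rot: [-1.576, -0.003, -1.647]
wrist_force: [-0.1, -0.2, -6.2]
width: 0.0398
```

Emit:
step_arm --commands '[{"xyz":[0,0,0],"twist":[0,0,0]},{"xyz":[0,0,0],"twist":[0,0,0]},{"xyz":[0,0,0],"twist":[0,0,0]},{"xyz":[0,0,0],"twist":[0,0,0]}]'

```text
time: 6.0
tool_pos: [0.4707, 0.1933, 0.0458]
ee_rot: [-1.57, 0.001, -1.641]
wrist_force: [-0.3, -0.1, -4.7]
width: 0.0398
```

```bash
python3 - <<'E'
from h import *
o=robot.get_obs(); print(o['time'],o['tool_pos'],np.rad2deg(o['ee_rot']),o['wrist_force'],o['width'])
p,_=robot.snapshot('top');p2,_=robot.snapshot('scene');cv2.imwrite('pics/top3.png',p[:,:,::-1])
a=crop(p[:,:,::-1],240,150,400,350,2.5); b=crop(p2[:,:,::-1],220,180,380,380,2.5); cv2.imwrite('pics/b3.png',np.hstack([a,b]))
E
```

```text
6.0 [0.47066012 0.19325732 0.04577942] [-8.99762379e+01  3.06056877e-02 -9.39953816e+01] [-0.29917774 -0.05243776 -4.71415019] 0.03981106859830786
```

View pics/b3.png

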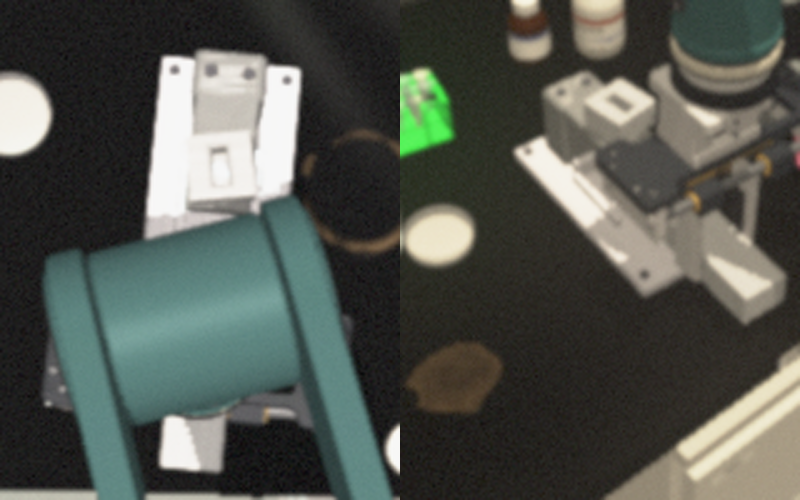

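The block is level in the gripper and in line with the channel, with its near end at about (317,328) in the top view. I lower it and move it in.

Emit:
step_arm --commands '[{"xyz":[0,-0.0013,-0.01],"twist":[0,0,0]},{"xyz":[0,-0.0013,-0.021],"twist":[0,0,0]},{"xyz":[0.01,-0.002,-0.021],"twist":[0,0,0]},{"xyz":[0.02,-0.0027,-0.021],"twist":[0,0,0]},{"xyz":[0.03,-0.0034,-0.021],"twist":[0,0,0]},{"xyz":[0.04,-0.0042,-0.021],"twist":[0,0,0]},{"xyz":[0.05,-0.005,-0.021],"twist":[0,0,0]},{"xyz":[0.055,-0.0052,-0.021],"twist":[0,0,0]},{"xyz":[0.055,-0.0052,-0.021],"twist":[0,0,0]},{"xyz":[0.055,-0.0052,-0.021],"twist":[0,0,0]}]'

```text
time: 6.93
tool_pos: [0.5256, 0.187, 0.0244]
ee_rot: [-1.571, -0.0, -1.642]
wrist_force: [-0.3, 0.1, -4.5]
width: 0.0397
```

Emit:
step_arm --commands '[{"xyz":[0,0.0008,-0.0015],"twist":[0,0,0]},{"xyz":[0,0.0008,-0.0032],"twist":[0,0,0]},{"xyz":[0,0.0008,-0.0032],"twist":[0,0,0]},{"xyz":[0,0.0008,-0.0032],"twist":[0,0,0]}]'

```text
time: 7.27
tool_pos: [0.5248, 0.188, 0.0211]
ee_rot: [-1.571, -0.0, -1.642]
wrist_force: [-0.1, -0.1, -5.0]
width: 0.0399
```

```bash
python3 - <<'E'
from h import *
p,_=robot.snapshot('top');p2,_=robot.snapshot('scene')
a=crop(p[:,:,::-1],240,150,400,350,2.5); b=crop(p2[:,:,::-1],240,180,400,380,2.5); cv2.imwrite('pics/b4.png',np.hstack([a,b]))
E
```

```text
(no output)
```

View pics/b4.png

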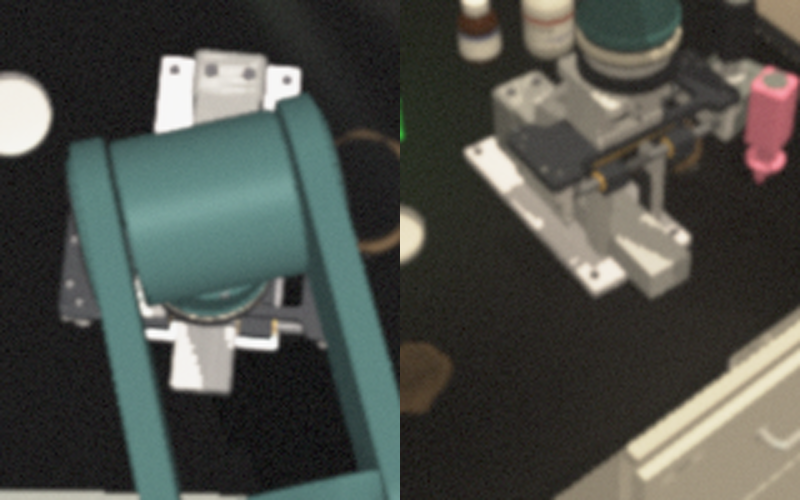

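The block overhangs the plate's front and points into the channel. I set it down and release.

Emit:
step_arm --commands '[{"xyz":[0,0,-0.001],"twist":[0,0,0]},{"xyz":[0,0,-0.001],"twist":[0,0,0]},{"xyz":[0,0,-0.001],"twist":[0,0,0]}]'

```text
time: 7.62
tool_pos: [0.5255, 0.188, 0.0206]
ee_rot: [-1.57, 0.0, -1.642]
wrist_force: [-0.3, 0.4, -4.5]
width: 0.0396
```

Emit:
step_arm --commands '[{"xyz":[0,0,0],"twist":[0,0,0]},{"xyz":[0,0,0],"twist":[0,0,0]},{"xyz":[0,0,0],"twist":[0,0,0]},{"xyz":[0,0,0],"twist":[0,0,0]},{"xyz":[0,0,0],"twist":[0,0,0]}]' --fingers 110

```text
time: 8.03
tool_pos: [0.5258, 0.188, 0.0209]
ee_rot: [-1.57, 0.0, -1.642]
wrist_force: [0.1, -0.3, -0.1]
width: 0.0533
```

Emit:
step_arm --commands '[{"xyz":[-0.015,0.0011,0],"twist":[0,0,0]},{"xyz":[-0.03,0.0022,0],"twist":[0,0,0]},{"xyz":[-0.046,0.0033,0],"twist":[0,0,0]},{"xyz":[-0.046,0.0033,0],"twist":[0,0,0]},{"xyz":[-0.046,0.0033,0],"twist":[0,0,0]}]'

```text
time: 8.45
tool_pos: [0.4793, 0.1914, 0.0206]
ee_rot: [-1.57, 0.0, -1.641]
wrist_force: [0.9, -0.6, -0.1]
width: 0.0537
```

Emit:
step_arm --commands '[{"xyz":[0,0,0],"twist":[0,0,0]},{"xyz":[0,0,0],"twist":[0,0,0]},{"xyz":[0,0,0],"twist":[0,0,0]},{"xyz":[0,0,0],"twist":[0,0,0]},{"xyz":[0,0,0],"twist":[0,0,0]}]' --fingers 255

```text
time: 8.87
tool_pos: [0.4803, 0.1912, 0.0206]
ee_rot: [-1.569, 0.0, -1.642]
wrist_force: [1.2, -0.1, -0.0]
width: 0.0393
```

Emit:
step_arm --commands '[{"xyz":[0.01,-0.0007,0],"twist":[0,0,0]},{"xyz":[0.02,-0.0014,0],"twist":[0,0,0]},{"xyz":[0.03,-0.0021,0],"twist":[0,0,0]},{"xyz":[0.036,-0.0026,0],"twist":[0,0,0]},{"xyz":[0.04,-0.0029,0],"twist":[0,0,0]},{"xyz":[0.04,-0.0029,0],"twist":[0,0,0]}]'

```text
time: 9.37
tool_pos: [0.5192, 0.1884, 0.0205]
ee_rot: [-1.573, 0.0, -1.642]
wrist_force: [-3.0, -0.1, 5.2]
width: 0.0397
```

Emit:
step_arm --commands '[{"xyz":[0.0015,-0.0001,0],"twist":[0,0,0]},{"xyz":[0.003,-0.0002,0],"twist":[0,0,0]},{"xyz":[0.003,-0.0002,0],"twist":[0,0,0]}]'

```text
time: 9.62
tool_pos: [0.5212, 0.1883, 0.0205]
ee_rot: [-1.574, -0.0, -1.642]
wrist_force: [-4.9, 0.6, 6.5]
width: 0.0393
```

Emit:
step_arm --commands '[{"xyz":[0.001,-0.0001,0],"twist":[0,0,0]},{"xyz":[0.002,-0.0002,0],"twist":[0,0,0]},{"xyz":[0.002,-0.0002,0],"twist":[0,0,0]}]'

```text
time: 9.87
tool_pos: [0.523, 0.1882, 0.0205]
ee_rot: [-1.574, -0.0, -1.642]
wrist_force: [-5.3, 0.1, 5.7]
width: 0.0399
```

Emit:
step_arm --commands '[{"xyz":[0.001,-0.0001,0],"twist":[0,0,0]},{"xyz":[0.002,-0.0002,0],"twist":[0,0,0]},{"xyz":[0.002,-0.0002,0],"twist":[0,0,0]}]'

```text
time: 10.12
tool_pos: [0.5244, 0.1881, 0.0205]
ee_rot: [-1.575, -0.0, -1.642]
wrist_force: [-7.7, 0.0, 6.6]
width: 0.0399
```

Emit:
step_arm --commands '[{"xyz":[0.001,-0.0001,0],"twist":[0,0,0]},{"xyz":[0.0015,-0.0002,0],"twist":[0,0,0]},{"xyz":[0.0015,-0.0002,0],"twist":[0,0,0]}]'

```text
time: 10.37
tool_pos: [0.5245, 0.1881, 0.0205]
ee_rot: [-1.578, -0.0, -1.642]
wrist_force: [-10.7, 0.2, 8.8]
width: 0.0397
```

The tool has stopped and the force is rising, so the block is on the back stop. I back the command off, release and retreat.

Emit:
step_arm --commands '[{"xyz":[-0.002,0.0001,0],"twist":[0,0,0]},{"xyz":[-0.002,0.0001,0],"twist":[0,0,0]}]'

```text
time: 10.53
tool_pos: [0.5245, 0.1881, 0.0205]
ee_rot: [-1.573, 0.0, -1.642]
wrist_force: [-5.1, 1.4, 6.3]
width: 0.0402
```

Emit:
step_arm --commands '[{"xyz":[0,0,0],"twist":[0,0,0]},{"xyz":[0,0,0],"twist":[0,0,0]},{"xyz":[0,0,0],"twist":[0,0,0]},{"xyz":[0,0,0],"twist":[0,0,0]},{"xyz":[-0.01,0.0007,0],"twist":[0,0,0]},{"xyz":[-0.02,0.001,0.02],"twist":[0,0,0]},{"xyz":[-0.04,0.002,0.05],"twist":[0,0,0]},{"xyz":[-0.06,0.004,0.09],"twist":[0,0,0]},{"xyz":[-0.07,-0.02,0.12],"twist":[0,0,0]},{"xyz":[-0.07,-0.06,0.13],"twist":[0,0,0]},{"xyz":[-0.07,-0.1,0.14],"twist":[0,0,0]},{"xyz":[-0.07,-0.14,0.14],"twist":[0,0,0]}]' --fingers 100

```text
time: 11.53
tool_pos: [0.4565, 0.0467, 0.1636]
ee_rot: [-1.564, 0.0, -1.64]
wrist_force: [0.8, 0.0, 0.1]
width: 0.0568
```

```bash
python3 - <<'E'
from h import *
o=robot.get_obs(); print(o['time'],o['tool_pos'],np.rad2deg(o['ee_rot']))
p,_=robot.snapshot('top');p2,_=robot.snapshot('scene');cv2.imwrite('pics/top5.png',p[:,:,::-1]);cv2.imwrite('pics/scene5.png',p2[:,:,::-1])
a=crop(p[:,:,::-1],240,150,400,350,2.5); b=crop(p2[:,:,::-1],240,180,400,380,2.5); cv2.imwrite('pics/b5.png',np.hstack([a,b]))
E
```

```text
11.5333 [0.45645987 0.04673211 0.1635546 ] [-8.96185440e+01  4.52483245e-03 -9.39595209e+01]
```

View pics/b5.png

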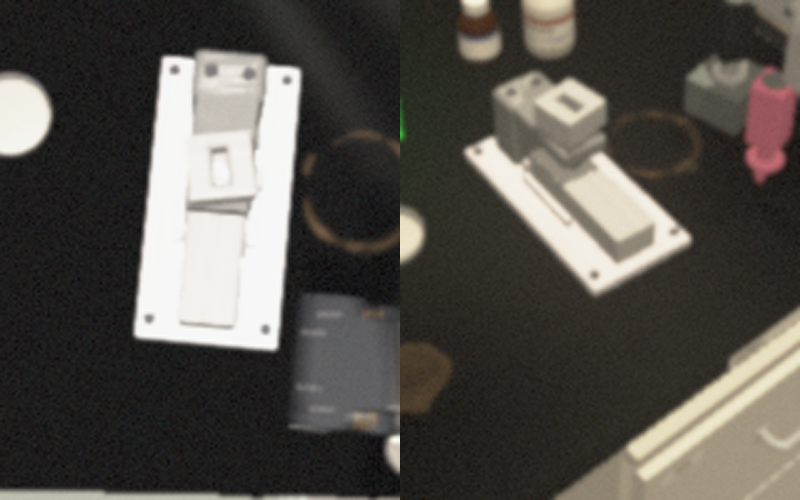

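```bash
python3 - <<'E'
from h import *
P=onz('top',np.array([(178,323),(236,327),(186,215),(245,213)])/2.5+[239.7,149.7],.040)[:,:2]
yaw=np.deg2rad(-4.1); ax=np.array([np.cos(yaw),np.sin(yaw)]); ay=np.array([-ax[1],ax[0]])
print(np.c_[(P-[.6003,.1827])@ax,(P-[.6003,.1827])@ay])
s=cv2.imread('pics/scene5.png');t=cv2.imread('pics/top5.png')
a=np.clip(t[190:260,405:475].astype(float)*3.5,0,255);b=np.clip(s[150:240,340:410].astype(float)*3,0,255)
cv2.imwrite('pics/d5.png',np.hstack([cv2.resize(a.astype(np.uint8),(400,400),interpolation=2),cv2.resize(b.astype(np.uint8),(311,400),interpolation=2)]))
E
```

```text
[[-0.0958925   0.01949212]
 [-0.09495881 -0.02013064]
 [-0.0208227   0.0211893 ]
 [-0.01564687 -0.01923228]]
```

View pics/d5.png

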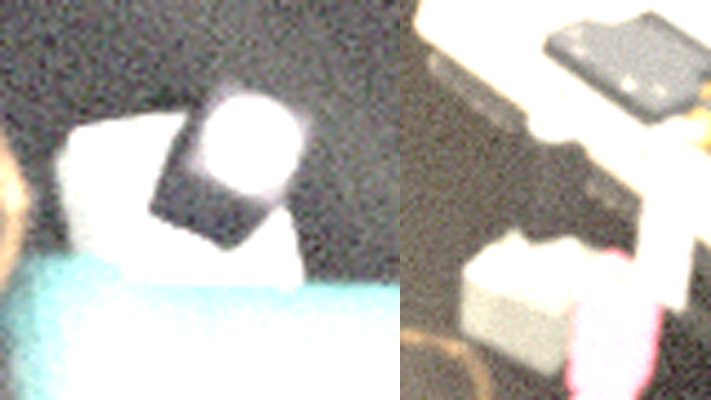

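```bash
python3 - <<'E'
from h import *
for q in(np.array([(212,228),(300,267),(360,208)])/6+[394.6,189.6], np.array([(150,211),(230,250),(290,200)])/5.714+[404.6,189.6]):
    P=onz('top',q,.065)[:,:2]; print(P.round(4))
    for i in(0,1):
        d=P[i+1]-P[i]; print(np.rad2deg(np.arctan2(d[1],d[0])),np.hypot(*d))
t=cv2.imread('pics/top0.png')
a=np.clip(t[200:250,415:470].astype(float)*4,0,255); cv2.imwrite('pics/d0.png',cv2.resize(a.astype(np.uint8),None,fx=12,fy=12,interpolation=2))
E
```

```text
[[ 0.5945  0.0093]
 [ 0.5839 -0.0156]
 [ 0.6013 -0.033 ]]
-113.16441623936849 0.02705543503372074
-45.01906096966868 0.024588898431630833
[[ 0.5964  0.0077]
 [ 0.5852 -0.016 ]
 [ 0.6007 -0.0343]]
-115.32664828445745 0.026262443611571092
-49.55930968457528 0.023946014846605114
```

View pics/d0.png

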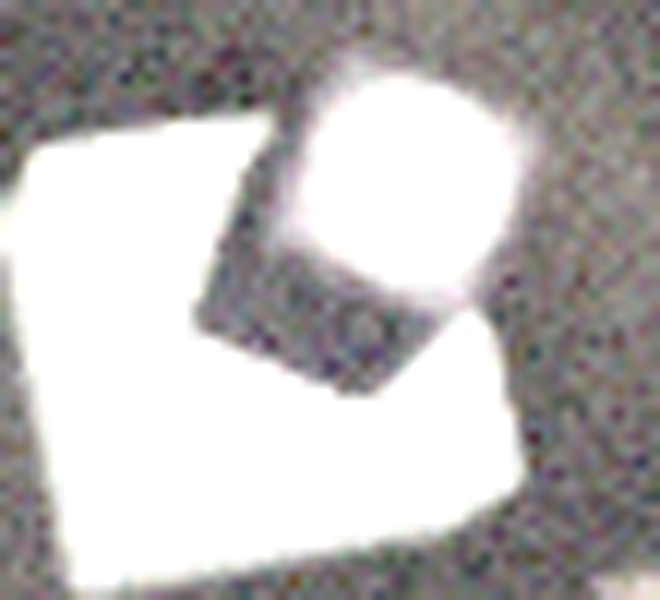

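Block check: its near end is at stand x = -95.4 mm (expected -95) and its centre at y ≈ 0, so it is home. The driver handle's sides lie at about -22° and 68°. Before reaching I check the space around the driver.

```bash
python3 - <<'E'
from h import *
for n in('top','scene'):
    d=np.load(n+'0.npy'); v,u=np.mgrid[0:480:2,0:640:2]; px=np.c_[u.ravel(),v.ravel()]
    o,r=ray(n,px); z=d[::2,::2].ravel(); X=(o+r*z[:,None])[z>0]
    for zz in(.05,.1,.15,.25):
        m=(X[:,2]>zz)&(X[:,0]>.4)&(X[:,0]<.9)&(X[:,1]<-.04)&(X[:,1]>-.35)
        if m.any(): print(n,zz,X[m,1].max(),X[m][X[m,1].argmax()])
E
```

```text
top 0.05 -0.04055467601125268 [ 0.84050441 -0.04055468  0.35386678]
top 0.1 -0.04055467601125268 [ 0.84050441 -0.04055468  0.35386678]
top 0.15 -0.04055467601125268 [ 0.84050441 -0.04055468  0.35386678]
top 0.25 -0.04055467601125268 [ 0.84050441 -0.04055468  0.35386678]
scene 0.05 -0.04005226651885807 [ 0.84199495 -0.04005227  0.39597536]
scene 0.1 -0.04005226651885807 [ 0.84199495 -0.04005227  0.39597536]
scene 0.15 -0.04005226651885807 [ 0.84199495 -0.04005227  0.39597536]
scene 0.25 -0.04005226651885807 [ 0.84199495 -0.04005227  0.39597536]
```

Emit:
step_arm --commands '[{"xyz":[0,0,0.02],"twist":[0,0,7]},{"xyz":[0,0,0.04],"twist":[0,0,14]},{"xyz":[0,0,0.04],"twist":[0,0,21]},{"xyz":[0,0,0.04],"twist":[0,0,28]},{"xyz":[0,0,0.04],"twist":[0,0,35]},{"xyz":[0,0,0.04],"twist":[0,0,42]},{"xyz":[0,0,0.04],"twist":[0,0,49]},{"xyz":[0,0,0.04],"twist":[0,0,56]},{"xyz":[0,0,0.04],"twist":[0,0,63]},{"xyz":[0,0,0.04],"twist":[0,0,70]},{"xyz":[0,0,0.04],"twist":[0,0,77]},{"xyz":[0,0,0.04],"twist":[0,0,84]}]'

```text
time: 12.63
tool_pos: [0.4552, 0.0487, 0.1996]
ee_rot: [-1.57, 0.001, -0.169]
wrist_force: [0.7, -0.2, 0.8]
width: 0.0571
```

Emit:
step_arm --commands '[{"xyz":[0.015,-0.006,0],"twist":[0,0,7]},{"xyz":[0.03,-0.012,0],"twist":[0,0,14]},{"xyz":[0.045,-0.018,0],"twist":[0,0,21]},{"xyz":[0.06,-0.024,0],"twist":[0,0,28]},{"xyz":[0.075,-0.03,0],"twist":[0,0,35]},{"xyz":[0.09,-0.035,0],"twist":[0,0,42]},{"xyz":[0.105,-0.04,0],"twist":[0,0,49]},{"xyz":[0.12,-0.046,0],"twist":[0,0,56]},{"xyz":[0.135,-0.051,0],"twist":[0,0,63]},{"xyz":[0.146,-0.053,0],"twist":[0,0,70]},{"xyz":[0.146,-0.053,0],"twist":[0,0,77]},{"xyz":[0.146,-0.053,0],"twist":[0,0,78]}]'

```text
time: 13.63
tool_pos: [0.6018, -0.0042, 0.199]
ee_rot: [-1.569, -0.0, 1.189]
wrist_force: [-0.6, -0.5, 0.6]
width: 0.0572
```

Emit:
step_arm --commands '[{"xyz":[0,0,0],"twist":[0,0,0]},{"xyz":[0,0,0],"twist":[0,0,0]},{"xyz":[0,0,0],"twist":[0,0,0]},{"xyz":[0,0,0],"twist":[0,0,0]}]'

```text
time: 13.97
tool_pos: [0.6016, -0.005, 0.2005]
ee_rot: [-1.571, -0.0, 1.185]
wrist_force: [0.4, -0.1, 0.6]
width: 0.057
```

Emit:
step_arm --commands '[{"xyz":[0.0004,-0.0036,-0.03],"twist":[0,0,0]},{"xyz":[0.0004,-0.0036,-0.05],"twist":[0,0,0]},{"xyz":[0.0004,-0.0036,-0.07],"twist":[0,0,0]},{"xyz":[0.0004,-0.0036,-0.09],"twist":[0,0,0]},{"xyz":[0.0004,-0.0036,-0.1],"twist":[0,0,0]},{"xyz":[0.0004,-0.0036,-0.107],"twist":[0,0,0]},{"xyz":[0.0004,-0.0036,-0.107],"twist":[0,0,0]},{"xyz":[0.0004,-0.0036,-0.107],"twist":[0,0,0]},{"xyz":[0.0004,-0.0036,-0.107],"twist":[0,0,0]}]'

```text
time: 14.72
tool_pos: [0.6032, -0.009, 0.095]
ee_rot: [-1.574, -0.001, 1.185]
wrist_force: [-0.7, 0.0, 1.4]
width: 0.0568
```

```bash
python3 - <<'E'
from h import *
p,_=robot.snapshot('top');p2,_=robot.snapshot('scene')
a=crop(p[:,:,::-1],360,150,520,350,2.5,1.5); b=crop(p2[:,:,::-1],310,120,470,320,2.5,1.5); cv2.imwrite('pics/b6.png',np.hstack([a,b]))
E
```

```text
(no output)
```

View pics/b6.png

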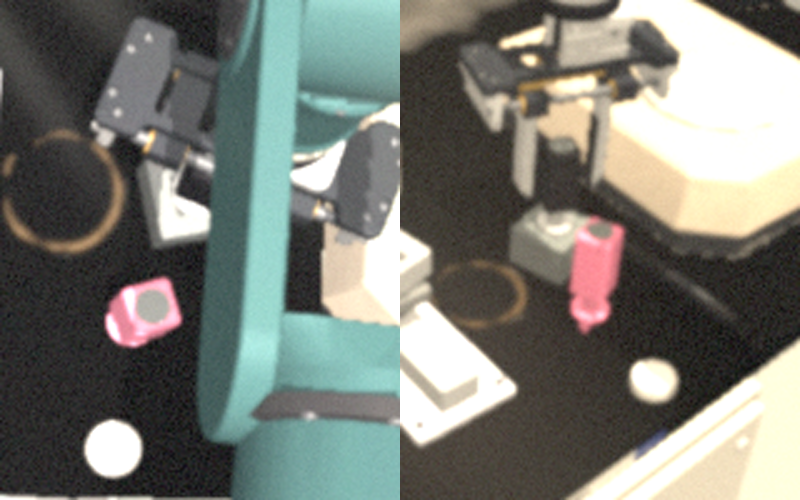

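The fingers straddle the black handle at scene px (375,190), and the pink one is clear. I close the fingers.

Emit:
step_arm --commands '[{"xyz":[0,0,0],"twist":[0,0,0]},{"xyz":[0,0,0],"twist":[0,0,0]},{"xyz":[0,0,0],"twist":[0,0,0]},{"xyz":[0,0,0],"twist":[0,0,0]},{"xyz":[0,0,0],"twist":[0,0,0]},{"xyz":[0,0,0],"twist":[0,0,0]}]' --fingers 255

```text
time: 15.32
tool_pos: [0.6023, -0.009, 0.0934]
ee_rot: [-1.571, -0.0, 1.185]
wrist_force: [-0.2, 0.3, 0.8]
width: 0.0319
```

Emit:
step_arm --commands '[{"xyz":[0,0,0],"twist":[0,0,0]},{"xyz":[0,0,0.02],"twist":[0,0,0]},{"xyz":[0,0,0.04],"twist":[0,0,0]},{"xyz":[0,0,0.07],"twist":[0,0,0]},{"xyz":[0,0,0.1],"twist":[0,0,0]},{"xyz":[0,0,0.12],"twist":[0,0,0]},{"xyz":[0,0,0.12],"twist":[0,0,0]},{"xyz":[0,0,0.12],"twist":[0,0,0]},{"xyz":[0,0,0.12],"twist":[0,0,0]}]'

```text
time: 16.07
tool_pos: [0.6014, -0.0089, 0.211]
ee_rot: [-1.567, 0.001, 1.185]
wrist_force: [0.4, 0.3, -2.3]
width: 0.0322
```

```bash
python3 - <<'E'
from h import *
o=robot.get_obs(); print(o['tool_pos'],np.rad2deg(o['ee_rot']),o['wrist_force'],o['width'])
p2,_=robot.snapshot('scene');cv2.imwrite('pics/scene7.png',p2[:,:,::-1])
q=proj('scene',[[.602,-.009,.14]])[0].astype(int);print(q)
b=crop(p2[:,:,::-1],q[0]-50,q[1]-70,q[0]+50,q[1]+50,5,2.0); cv2.imwrite('pics/b7.png',b)
E
```

```text
[ 0.60137373 -0.00889393  0.21096798] [-8.98063893e+01  5.03874196e-02  6.79166087e+01] [ 0.37644148  0.28924281 -2.3135403 ] 0.03221139174347244
[374 175]
```

View pics/b7.png

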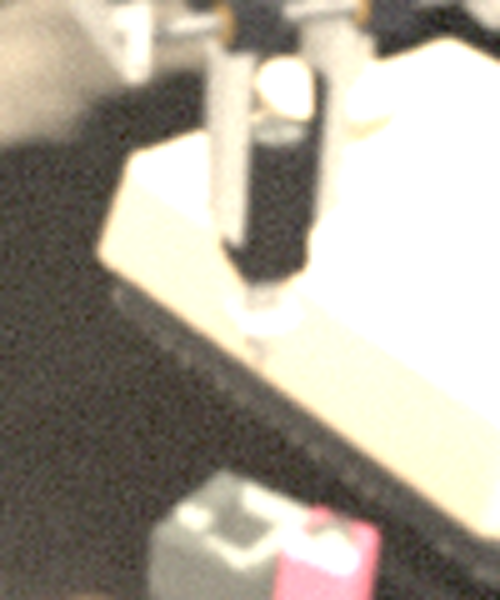

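```bash
python3 - <<'E'
from h import *
s=cv2.imread('pics/scene7.png')
q=proj('scene',[[.6014,-.009,.1375],[.6014,-.009,.1575],[.6014,-.009,.1625]]);print(q)
q0=q[0].astype(int)
im=crop(s,q0[0]-25,q0[1]-30,q0[0]+25,q0[1]+20,12,1.1)
x=[]
for yaw in(-22,68):
    c,sn=np.cos(np.deg2rad(yaw)),np.sin(np.deg2rad(yaw))
    X=[[.6014+c*a-sn*b,-.009+sn*a+c*b,.1375+.010] for a in(-.011,.011) for b in(-.004,.004)]
    P=proj('scene',X); print(yaw,P[:,0].min(),P[:,0].max())
print(s[q0[1]-14:q0[1]+6:2,q0[0]-12:q0[0]+13].mean(2).astype(int))
cv2.imwrite('pics/b7b.png',im)
E
```

```text
[[374.73757663 176.13155449]
 [375.45495373 168.55694835]
 [375.63673701 166.63337794]]
-22 371.4812208033609 378.75522606540716
68 369.75677311310517 380.4308958239714
[[140 136 139 138 140 140 144 142 137 127 115  98  85  90  91  95  96 103
  112 126 140 156 169 183 190]
 [138 140 140 140 141 141 143 141 140 133 127 112 109 114 118 115 112 120
  133 141 148 147 145 151 160]
 [140 139 139 139 140 138 136 140 139 139 129 118 114 119 118 120 123 127
  140 151 156 151 145 143 145]
 [127 133 136 139 136 135 130 129 133 140 140 147 147 155 165 165 176 181
  185 184 175 165 150 144 143]
 [ 81  99 114 125 129 136 134 132 125 130 144 157 166 174 180 182 182 182
  173 162 149 145 142 142 139]
 [ 46  53  61  82  99 117 128 134 135 132 127 114 114 120 124 126 128 133
  140 140 142 143 142 144 142]
 [ 46  48  46  49  56  70  90 108 120 127 125 116 111 107 110 117 122 134
  139 139 141 143 141 141 143]
 [ 49  51  49  45  47  52  52  60  74  91 104 119 115 110 109 118 128 135
  136 139 139 138 139 140 135]
 [ 38  44  49  52  47  52  48  42  47  52  60  76  93 103 112 126 133 137
  136 136 139 136 139 137 138]
 [ 36  37  38  44  41  55  54  49  47  49  46  51  56  67  85 102 114 126
  131 134 137 136 132 136 138]]
```

View pics/b7b.png

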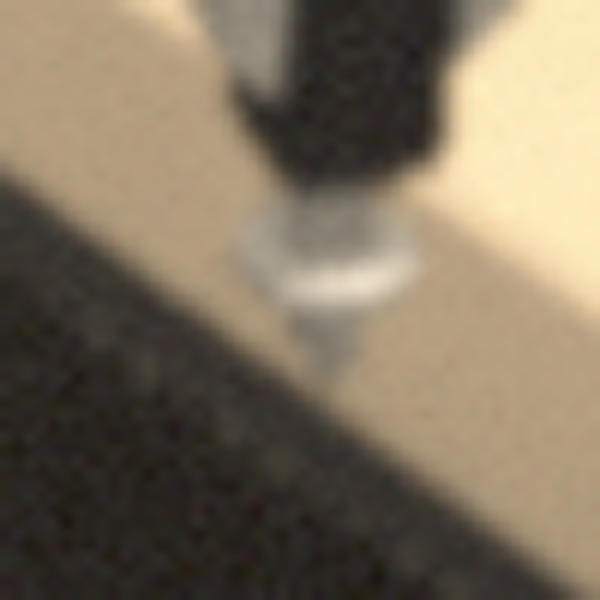

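The blade looks about 6 px wide and tapers; the predictions are 7 px edge-on and 11 px broadside. So the blade lies along -22°, across the jaws. To align it with the slot I turn +28.4°, which also leaves the wrist a full clockwise stroke.

Emit:
step_arm --commands '[{"xyz":[0,0.02,0.01],"twist":[0,0,4]},{"xyz":[0,0.05,0.01],"twist":[0,0,8]},{"xyz":[0,0.08,0.01],"twist":[0,0,14]},{"xyz":[-0.001,0.11,0.01],"twist":[0,0,20]},{"xyz":[-0.001,0.14,0.01],"twist":[0,0,25]},{"xyz":[-0.001,0.17,0.01],"twist":[0,0,28.4]},{"xyz":[-0.001,0.185,0],"twist":[0,0,28.4]},{"xyz":[-0.001,0.1917,0],"twist":[0,0,28.4]},{"xyz":[-0.001,0.1917,0],"twist":[0,0,28.4]},{"xyz":[-0.001,0.1917,0],"twist":[0,0,28.4]},{"xyz":[-0.001,0.1917,0],"twist":[0,0,28.4]},{"xyz":[-0.001,0.1917,0],"twist":[0,0,28.4]}]'

```text
time: 17.12
tool_pos: [0.6016, 0.1811, 0.2136]
ee_rot: [-1.571, 0.0, 1.679]
wrist_force: [-0.6, -0.2, -0.9]
width: 0.0317
```

```bash
python3 - <<'E'
from h import *
o=robot.get_obs(); print(o['tool_pos'],np.rad2deg(o['ee_rot']),o['wrist_force'],o['width'])
p2,_=robot.snapshot('scene');cv2.imwrite('pics/scene8.png',p2[:,:,::-1])
q=proj('scene',[[.6,.183,.13]])[0].astype(int);print(q)
b=crop(p2[:,:,::-1],q[0]-40,q[1]-40,q[0]+40,q[1]+35,8,1.1); cv2.imwrite('pics/b8.png',b)
E
```

```text
[0.60161488 0.18110814 0.21355673] [-9.00244306e+01  2.39299505e-02  9.61780316e+01] [-0.57364198 -0.21651997 -0.88597288] 0.0317066847618526
[307 214]
```

View pics/b8.png

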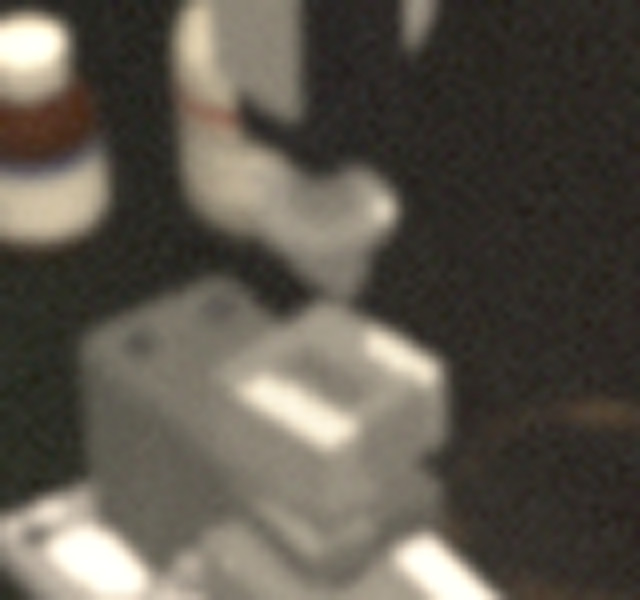

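```bash
python3 - <<'E'
from h import *
q=np.array([307-40,214-40])
f=lambda X:((proj('scene',X)-q+.5)*8).round(0)
c,s=np.cos(np.deg2rad(6.3)),np.sin(np.deg2rad(6.3))
print('tip ends',f([[.6016+c*a,.1811+s*a,.2136-.0734] for a in(-.009,.009)]))
print('collar c,edge',f([[.6016,.1811,.2136-.0734+.0225]]))
print('slot corners',f([[.6003+c*a-s*b,.1826+s*a+c*b,.112] for a,b in((-.0125,-.0055),(.0125,-.0055),(.0125,.0055),(-.0125,.0055))]))
print('head',f([[.6003+c*a-s*b,.1826+s*a+c*b,.112] for a,b in((-.021,-.021),(.021,-.021),(.021,.021),(-.021,.021))]))
b=cv2.resize(cv2.imread('pics/b8.png')[150:470,180:460],None,fx=2,fy=2); cv2.imwrite('pics/b8b.png',b)
E
```

```text
tip ends [[352. 305.]
 [301. 274.]]
collar c,edge [[325. 218.]]
slot corners [[377. 392.]
 [307. 348.]
 [277. 368.]
 [346. 413.]]
head [[443. 379.]
 [327. 307.]
 [210. 381.]
 [326. 457.]]
```

View pics/b8b.png

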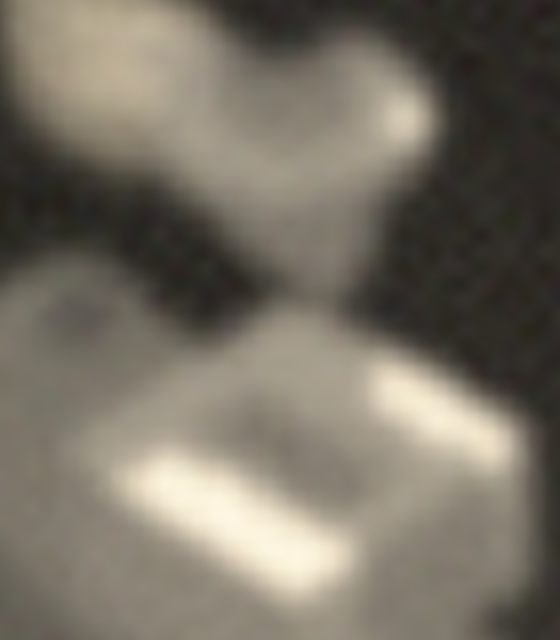

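The blade hangs parallel to the slot and its offsets match the predictions within about 1–2 mm, so I insert it gently.

Emit:
step_arm --commands '[{"xyz":[-0.0013,0.0014,0],"twist":[0,0,0]},{"xyz":[-0.0013,0.0014,-0.01],"twist":[0,0,0]},{"xyz":[-0.0013,0.0014,-0.02],"twist":[0,0,0]},{"xyz":[-0.0013,0.0014,-0.024],"twist":[0,0,0]},{"xyz":[-0.0013,0.0014,-0.024],"twist":[0,0,0]},{"xyz":[-0.0013,0.0014,-0.024],"twist":[0,0,0]}]'

```text
time: 17.67
tool_pos: [0.5994, 0.184, 0.1881]
ee_rot: [-1.569, 0.0, 1.681]
wrist_force: [0.2, -0.1, -2.0]
width: 0.0321
```

Emit:
step_arm --commands '[{"xyz":[0,0,-0.003],"twist":[0,0,0]},{"xyz":[0,0,-0.006],"twist":[0,0,0]},{"xyz":[0,0,-0.006],"twist":[0,0,0]}]'

```text
time: 17.92
tool_pos: [0.5998, 0.1841, 0.1828]
ee_rot: [-1.57, -0.0, 1.681]
wrist_force: [-0.3, 0.5, -0.8]
width: 0.0317
```

Emit:
step_arm --commands '[{"xyz":[0.0003,-0.0014,0],"twist":[0,0,0]},{"xyz":[0.0003,-0.0014,-0.003],"twist":[0,0,0]},{"xyz":[0.0003,-0.0014,-0.006],"twist":[0,0,0]},{"xyz":[0.0003,-0.0014,-0.006],"twist":[0,0,0]}]'

```text
time: 18.25
tool_pos: [0.5999, 0.1826, 0.1764]
ee_rot: [-1.57, 0.0, 1.681]
wrist_force: [-0.4, -0.0, -1.3]
width: 0.0317
```

Emit:
step_arm --commands '[{"xyz":[0,0,-0.003],"twist":[0,0,0]},{"xyz":[0,0,-0.007],"twist":[0,0,0]},{"xyz":[0,0,-0.007],"twist":[0,0,0]},{"xyz":[0,0,-0.007],"twist":[0,0,0]}]'

```text
time: 18.58
tool_pos: [0.6, 0.1827, 0.1697]
ee_rot: [-1.57, 0.0, 1.681]
wrist_force: [0.8, -0.3, -1.9]
width: 0.0318
```

Emit:
step_arm --commands '[{"xyz":[0,0,-0.0015],"twist":[0,0,0]},{"xyz":[0,0,-0.003],"twist":[0,0,0]},{"xyz":[0,0,-0.003],"twist":[0,0,0]},{"xyz":[0,0,-0.003],"twist":[0,0,0]}]'

```text
time: 18.92
tool_pos: [0.6002, 0.1827, 0.1672]
ee_rot: [-1.571, -0.0, 1.681]
wrist_force: [0.2, 0.2, 0.1]
width: 0.0315
```

The blade is seated about 18 mm deep with no side force. I turn clockwise, following the sink of 2 mm per rad.

Emit:
step_arm --commands '[{"xyz":[0,0,0],"twist":[0,0,-4]},{"xyz":[0,0,0],"twist":[0,0,-9]},{"xyz":[0,0,-0.0002],"twist":[0,0,-15]},{"xyz":[0,0,-0.0004],"twist":[0,0,-21]},{"xyz":[0,0,-0.0006],"twist":[0,0,-27]},{"xyz":[0,0,-0.0008],"twist":[0,0,-33]},{"xyz":[0,0,-0.001],"twist":[0,0,-39]},{"xyz":[0,0,-0.0012],"twist":[0,0,-45]},{"xyz":[0,0,-0.0014],"twist":[0,0,-50]},{"xyz":[0,0,-0.0016],"twist":[0,0,-55]},{"xyz":[0,0,-0.0018],"twist":[0,0,-60]},{"xyz":[0,0,-0.0018],"twist":[0,0,-60]}]'

```text
time: 19.92
tool_pos: [0.6005, 0.1832, 0.1656]
ee_rot: [-1.57, -0.001, 0.633]
wrist_force: [0.1, 1.3, -1.7]
width: 0.0321
```

```bash
python3 - <<'E'
from h import *
o=robot.get_obs(); print(o['tool_pos'],np.rad2deg(o['ee_rot']),o['wrist_force'],o['wrist_torque'],o['width'])
p2,_=robot.snapshot('scene');cv2.imwrite('pics/scene9.png',p2[:,:,::-1])
q=proj('scene',[[.6,.183,.11]])[0].astype(int);print(q)
b=crop(p2[:,:,::-1],q[0]-40,q[1]-40,q[0]+40,q[1]+35,8,1.1); cv2.imwrite('pics/b9.png',b)
E
```

```text
[0.60049103 0.18318444 0.16558684] [-8.99826761e+01 -7.11384337e-02  3.62580103e+01] [ 0.14279076  1.27600403 -1.69508756] [ 0.20665418 -0.26200075  0.05115571] 0.03213571362714044
[307 221]
```

View pics/b9.png

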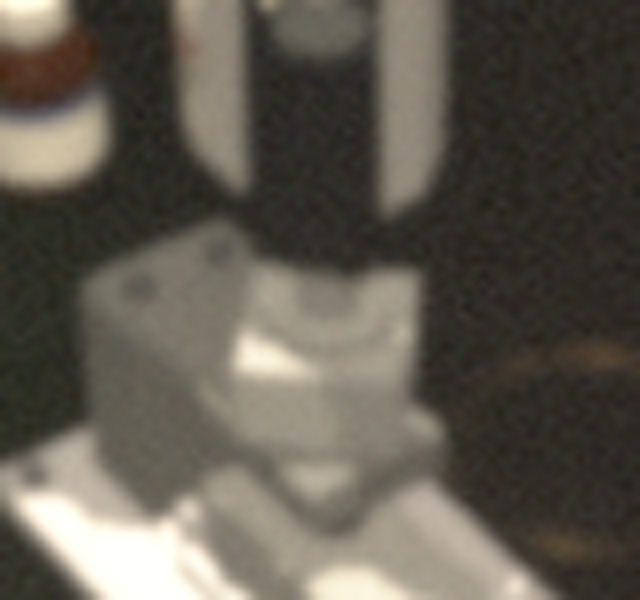

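The head has turned with the driver, and the torque of 0.05 N m matches the free screw. I continue.

Emit:
step_arm --commands '[{"xyz":[0,0,-0.0002],"twist":[0,0,-5]},{"xyz":[0,0,-0.0004],"twist":[0,0,-11]},{"xyz":[0,0,-0.0006],"twist":[0,0,-17]},{"xyz":[0,0,-0.0008],"twist":[0,0,-23]},{"xyz":[0,0,-0.001],"twist":[0,0,-29]},{"xyz":[0,0,-0.0012],"twist":[0,0,-35]},{"xyz":[0,0,-0.0014],"twist":[0,0,-41]},{"xyz":[0,0,-0.0016],"twist":[0,0,-46]},{"xyz":[0,0,-0.0018],"twist":[0,0,-51]},{"xyz":[0,0,-0.002],"twist":[0,0,-56]},{"xyz":[0,0,-0.0021],"twist":[0,0,-60]},{"xyz":[0,0,-0.0021],"twist":[0,0,-60]}]'

```text
time: 20.97
tool_pos: [0.6015, 0.1831, 0.1636]
ee_rot: [-1.569, -0.003, -0.412]
wrist_force: [3.3, 0.4, -2.2]
width: 0.0319
```

```bash
python3 - <<'E'
from h import *
o=robot.get_obs(); print(o['tool_pos'],np.rad2deg(o['ee_rot']),o['wrist_force'],o['wrist_torque'],o['width'],o['joint_positions'])
E
```

```text
[0.60147391 0.18310989 0.16363417] [-89.88032794  -0.15032481 -23.6192389 ] [ 3.26026081  0.41095591 -2.23413161] [ 0.16367209 -0.82903888  0.06464889] 0.03186744936120094 [2.05275378e-01 2.73511608e-01 1.25333282e+00 1.83981869e-04
 1.61139974e+00 6.17513899e-01]
```

Emit:
step_arm --commands '[{"xyz":[-0.0005,0,-0.0002],"twist":[0,0,-5]},{"xyz":[-0.001,0,-0.0004],"twist":[0,0,-11]},{"xyz":[-0.001,0,-0.0006],"twist":[0,0,-17]},{"xyz":[-0.001,0,-0.0008],"twist":[0,0,-23]},{"xyz":[-0.001,0,-0.001],"twist":[0,0,-29]},{"xyz":[-0.001,0,-0.0012],"twist":[0,0,-34]},{"xyz":[-0.001,0,-0.0013],"twist":[0,0,-38]},{"xyz":[-0.001,0,-0.0013],"twist":[0,0,-38]},{"xyz":[-0.001,0,-0.0013],"twist":[0,0,-38]}]'

```text
time: 21.72
tool_pos: [0.6008, 0.1821, 0.1627]
ee_rot: [-1.568, -0.003, -1.073]
wrist_force: [5.3, -0.3, -2.3]
width: 0.0319
```

```bash
python3 - <<'E'
from h import *
o=robot.get_obs(); print(o['tool_pos'],np.rad2deg(o['ee_rot']),o['wrist_force'],o['wrist_torque'],o['width'])
p2,_=robot.snapshot('scene');cv2.imwrite('pics/scene10.png',p2[:,:,::-1])
p,_=robot.snapshot('top');cv2.imwrite('pics/top10.png',p[:,:,::-1])
q=np.array([307,221])
b=crop(p2[:,:,::-1],q[0]-40,q[1]-40,q[0]+40,q[1]+35,8,1.1); cv2.imwrite('pics/b10.png',b)
E
```

```text
[0.60078656 0.18211021 0.16271612] [-89.82676382  -0.15638866 -61.50625411] [ 5.2579803  -0.30799145 -2.29412056] [-0.15041719 -1.39383882  0.01790242] 0.03191150384568519
```

View pics/b10.png

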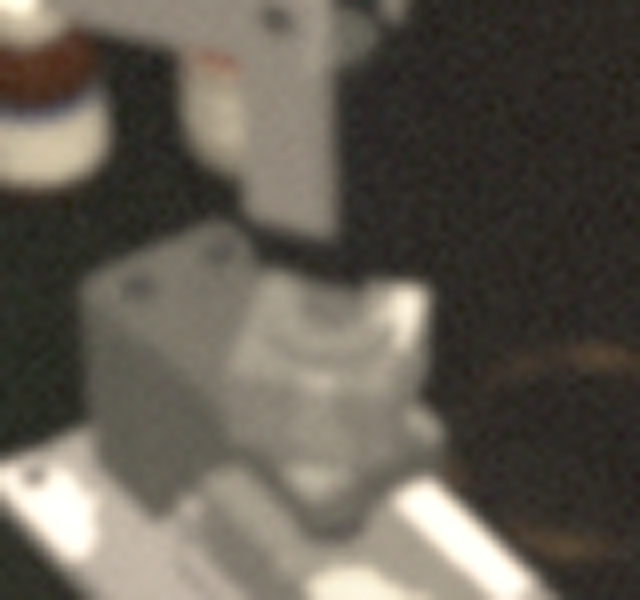

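The head followed. I release the driver, which stays in the slot, and clear the view to check the turn.

Emit:
step_arm --commands '[{"xyz":[0,0,0],"twist":[0,0,0]},{"xyz":[0,0,0],"twist":[0,0,0]},{"xyz":[0,0,0],"twist":[0,0,0]},{"xyz":[0,0,0],"twist":[0,0,0]},{"xyz":[0,0,0.02],"twist":[0,0,0]},{"xyz":[0,0,0.05],"twist":[0,0,0]},{"xyz":[0,0,0.08],"twist":[0,0,0]},{"xyz":[0,0,0.1],"twist":[0,0,0]},{"xyz":[-0.03,-0.03,0.1],"twist":[0,0,0]},{"xyz":[-0.06,-0.06,0.1],"twist":[0,0,0]},{"xyz":[-0.09,-0.09,0.1],"twist":[0,0,0]},{"xyz":[-0.12,-0.12,0.1],"twist":[0,0,0]}]' --fingers 100

```text
time: 22.82
tool_pos: [0.4797, 0.0642, 0.262]
ee_rot: [-1.572, 0.0, -1.075]
wrist_force: [0.3, -0.2, -0.5]
width: 0.0572
```

Emit:
step_arm --commands '[{"xyz":[-0.03,-0.02,0],"twist":[0,0,0]},{"xyz":[-0.06,-0.04,0],"twist":[0,0,0]},{"xyz":[-0.06,-0.04,0],"twist":[0,0,0]}]'

```text
time: 23.07
tool_pos: [0.417, 0.0228, 0.2628]
ee_rot: [-1.572, -0.001, -1.079]
wrist_force: [0.4, 1.1, 1.1]
width: 0.0569
```

```bash
python3 - <<'E'
from h import *
o=robot.get_obs(); print(o['tool_pos'],np.rad2deg(o['ee_rot']),o['wrist_force'])
p2,_=robot.snapshot('scene');cv2.imwrite('pics/scene11.png',p2[:,:,::-1])
p,_=robot.snapshot('top');cv2.imwrite('pics/top11.png',p[:,:,::-1])
b=crop(p2[:,:,::-1],265,150,335,260,5.5,1.2); a=crop(p[:,:,::-1],295,180,360,255,8,1.2)
h=min(a.shape[0],b.shape[0]);cv2.imwrite('pics/b11.png',np.hstack([a[:h],b[:h]])[:600,:])
E
```

```text
[0.41700827 0.02283213 0.26281961] [-9.00820389e+01 -5.43444869e-02 -6.18445742e+01] [0.38132841 1.06080193 1.10933677]
```

View pics/b11.png

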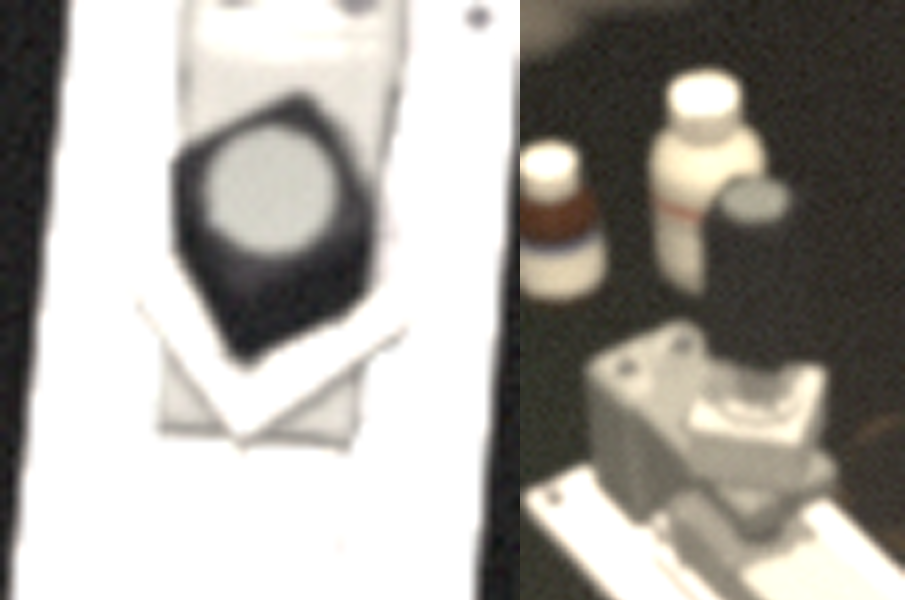

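```bash
python3 - <<'E'
from h import *
P=onz('top',np.array([(138,300),(240,440),(405,325)])/8+[294.6,179.6],.107)[:,:2];print(P.round(4))
for i in(0,1):
    d=P[i+1]-P[i]; print(np.rad2deg(np.arctan2(d[1],d[0])),np.hypot(*d))
E
```

```text
[[0.599  0.2084]
 [0.5706 0.1872]
 [0.595  0.1543]]
-143.20195452206968 0.03540319021973546
-53.435063702254396 0.04085858503940181
```

The head's edges put the slot at -143.3° world, which makes the turn ≈ 5.57 and the foot pushed in ≈ 1.1 mm. That agrees with the driven angle less the play. I check the driver's position and regrip.

```bash
python3 - <<'E'
from h import *
t=cv2.imread('pics/top11.png')
print(onz('top',np.array([(270,190)])/8+[294.6,179.6],.198))
P=onz('top',np.array([(175,155),(302,95),(368,185)])/8+[294.6,179.6],.198)[:,:2]
for i in(0,1):
    d=P[i+1]-P[i]; print(np.rad2deg(np.arctan2(d[1],d[0])),np.hypot(*d))
E
```

```text
[[0.59996987 0.18253015 0.198     ]]
-62.805274211709275 0.02588850917421805
-143.4890948137559 0.020798116569690706
```

Emit:
step_arm --commands '[{"xyz":[0.03,0.025,0],"twist":[0,0,0]},{"xyz":[0.06,0.05,0],"twist":[0,0,0]},{"xyz":[0.09,0.078,0],"twist":[0,0,0]},{"xyz":[0.12,0.105,0],"twist":[0,0,0]},{"xyz":[0.15,0.132,0],"twist":[0,0,0]},{"xyz":[0.18,0.16,0],"twist":[0,0,0]},{"xyz":[0.18,0.16,0],"twist":[0,0,0]},{"xyz":[0.18,0.16,0],"twist":[0,0,0]},{"xyz":[0.18,0.16,0],"twist":[0,0,0]}]'

```text
time: 23.92
tool_pos: [0.6016, 0.1858, 0.2608]
ee_rot: [-1.573, 0.0, -1.075]
wrist_force: [0.2, -0.9, -0.4]
width: 0.0571
```

Emit:
step_arm --commands '[{"xyz":[-0.001,-0.002,-0.02],"twist":[0,0,0]},{"xyz":[-0.001,-0.002,-0.04],"twist":[0,0,0]},{"xyz":[-0.001,-0.002,-0.05],"twist":[0,0,0]},{"xyz":[-0.001,-0.002,-0.05],"twist":[0,0,0]},{"xyz":[-0.001,-0.002,-0.05],"twist":[0,0,0]}]'

```text
time: 24.33
tool_pos: [0.5998, 0.1824, 0.2128]
ee_rot: [-1.57, -0.0, -1.077]
wrist_force: [-0.1, -0.3, 1.5]
width: 0.0572
```

Emit:
step_arm --commands '[{"xyz":[0.0002,0,-0.02],"twist":[0,0,0]},{"xyz":[0.0002,0,-0.04],"twist":[0,0,0]},{"xyz":[0.0002,0,-0.052],"twist":[0,0,0]},{"xyz":[0.0002,0,-0.052],"twist":[0,0,0]},{"xyz":[0.0002,0,-0.052],"twist":[0,0,0]},{"xyz":[0.0002,0,-0.052],"twist":[0,0,0]}]'

```text
time: 24.83
tool_pos: [0.6014, 0.183, 0.162]
ee_rot: [-1.568, -0.001, -1.077]
wrist_force: [-0.3, -0.2, -0.5]
width: 0.057
```

Emit:
step_arm --commands '[{"xyz":[0,0,0],"twist":[0,0,0]},{"xyz":[0,0,0],"twist":[0,0,0]},{"xyz":[0,0,0],"twist":[0,0,0]},{"xyz":[0,0,0],"twist":[0,0,0]},{"xyz":[0,0,0],"twist":[0,0,0]},{"xyz":[0,0,0],"twist":[0,0,0]}]' --fingers 255

```text
time: 25.33
tool_pos: [0.6011, 0.1824, 0.1605]
ee_rot: [-1.57, -0.001, -1.077]
wrist_force: [1.1, -1.7, 0.9]
width: 0.0318
```

Emit:
step_arm --commands '[{"xyz":[0,0,0.008],"twist":[0,0,0]},{"xyz":[0,0,0.016],"twist":[0,0,0]},{"xyz":[0,0,0.026],"twist":[0,0,0]},{"xyz":[0,0,0.04],"twist":[0,0,0]},{"xyz":[0,0,0.05],"twist":[0,0,0]},{"xyz":[0,0,0.06],"twist":[0,0,0]},{"xyz":[0,-0.03,0.06],"twist":[0,0,0]},{"xyz":[0,-0.06,0.06],"twist":[0,0,0]},{"xyz":[0,-0.09,0.06],"twist":[0,0,0]},{"xyz":[0,-0.12,0.06],"twist":[0,0,0]},{"xyz":[0.001,-0.15,0.06],"twist":[0,0,0]},{"xyz":[0.001,-0.175,0.06],"twist":[0,0,0]}]'

```text
time: 26.33
tool_pos: [0.6013, 0.0062, 0.221]
ee_rot: [-1.571, -0.0, -1.077]
wrist_force: [-0.1, 0.6, -1.1]
width: 0.032
```

Emit:
step_arm --commands '[{"xyz":[0,-0.01,0],"twist":[0,0,0]},{"xyz":[0,-0.016,0],"twist":[0,0,0]},{"xyz":[0,-0.016,0],"twist":[0,0,0]},{"xyz":[0,-0.016,0],"twist":[0,0,0]},{"xyz":[0,-0.016,0],"twist":[0,0,0]}]'

```text
time: 26.75
tool_pos: [0.6016, -0.0066, 0.2202]
ee_rot: [-1.57, 0.001, -1.075]
wrist_force: [0.5, 0.2, -1.9]
width: 0.0323
```

```bash
python3 - <<'E'
from h import *
o=robot.get_obs(); print(o['tool_pos'],np.rad2deg(o['ee_rot']),o['wrist_force'],o['width'])
p2,_=robot.snapshot('scene');cv2.imwrite('pics/scene12.png',p2[:,:,::-1])
q=proj('scene',[[.602,-.009,.1]])[0].astype(int)
b=crop(p2[:,:,::-1],q[0]-60,q[1]-65,q[0]+60,q[1]+55,5,1.4); cv2.imwrite('pics/b12.png',b)
E
```

```text
[ 0.60160777 -0.00656122  0.22021802] [-8.99777648e+01  3.61262414e-02 -6.15729904e+01] [ 0.48152865  0.18945339 -1.92955326] 0.032337281542979636
```

View pics/b12.png

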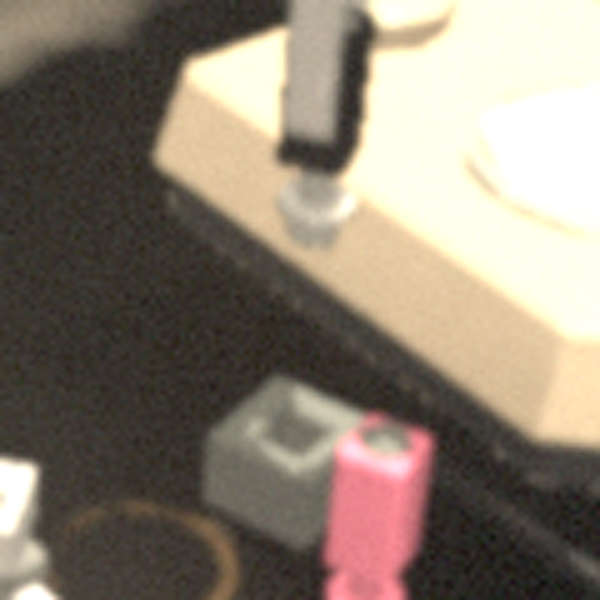

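The driver hangs upright with the stand's open hole below it at scene px (374,197). I lower it.

Emit:
step_arm --commands '[{"xyz":[0.0004,-0.002,-0.02],"twist":[0,0,0]},{"xyz":[0.0004,-0.002,-0.045],"twist":[0,0,0]},{"xyz":[0.0004,-0.002,-0.07],"twist":[0,0,0]},{"xyz":[0.0004,-0.002,-0.09],"twist":[0,0,0]},{"xyz":[0.0004,-0.002,-0.098],"twist":[0,0,0]},{"xyz":[0.0004,-0.002,-0.098],"twist":[0,0,0]},{"xyz":[0.0004,-0.002,-0.098],"twist":[0,0,0]},{"xyz":[0.0004,-0.002,-0.098],"twist":[0,0,0]}]'

```text
time: 27.47
tool_pos: [0.6032, -0.0098, 0.1241]
ee_rot: [-1.568, -0.002, -1.076]
wrist_force: [0.4, -0.1, -1.1]
width: 0.0319
```

Emit:
step_arm --commands '[{"xyz":[-0.0006,0.001,-0.004],"twist":[0,0,0]},{"xyz":[-0.0006,0.001,-0.009],"twist":[0,0,0]},{"xyz":[-0.0006,0.001,-0.014],"twist":[0,0,0]},{"xyz":[-0.0006,0.001,-0.018],"twist":[0,0,0]},{"xyz":[-0.0006,0.001,-0.018],"twist":[0,0,0]},{"xyz":[-0.0006,0.001,-0.018],"twist":[0,0,0]}]'

```text
time: 27.97
tool_pos: [0.6015, -0.009, 0.1036]
ee_rot: [-1.571, 0.0, -1.077]
wrist_force: [1.1, 0.3, -1.4]
width: 0.032
```

Emit:
step_arm --commands '[{"xyz":[0.0003,0.0004,-0.004],"twist":[0,0,0]},{"xyz":[0.0003,0.0004,-0.007],"twist":[0,0,0]},{"xyz":[0.0003,0.0004,-0.009],"twist":[0,0,0]},{"xyz":[0.0003,0.0004,-0.009],"twist":[0,0,0]},{"xyz":[0.0003,0.0004,-0.009],"twist":[0,0,0]}]'

```text
time: 28.38
tool_pos: [0.6017, -0.0087, 0.0948]
ee_rot: [-1.571, 0.0, -1.077]
wrist_force: [1.3, 0.4, -1.0]
width: 0.0322
```

Emit:
step_arm --commands '[{"xyz":[0,0,-0.001],"twist":[0,0,0]},{"xyz":[0,0,-0.001],"twist":[0,0,0]},{"xyz":[0,0,-0.001],"twist":[0,0,0]}]'

```text
time: 28.63
tool_pos: [0.6017, -0.0087, 0.0942]
ee_rot: [-1.571, -0.0, -1.076]
wrist_force: [0.8, -0.2, -2.1]
width: 0.0322
```

Emit:
step_arm --commands '[{"xyz":[0,0,0],"twist":[0,0,0]},{"xyz":[0,0,0],"twist":[0,0,0]},{"xyz":[0,0,0],"twist":[0,0,0]},{"xyz":[0,0,0],"twist":[0,0,0]},{"xyz":[0,0,0],"twist":[0,0,0]},{"xyz":[0,0,0.02],"twist":[0,0,0]},{"xyz":[0,0,0.05],"twist":[0,0,0]},{"xyz":[0,0,0.08],"twist":[0,0,0]},{"xyz":[0,0,0.11],"twist":[0,0,0]},{"xyz":[-0.03,0,0.13],"twist":[0,0,0]},{"xyz":[-0.07,0,0.15],"twist":[0,0,0]},{"xyz":[-0.11,0,0.16],"twist":[0,0,0]}]' --fingers 100

```text
time: 29.63
tool_pos: [0.4942, -0.0089, 0.2557]
ee_rot: [-1.568, -0.002, -1.076]
wrist_force: [-0.9, -0.1, 1.2]
width: 0.0568
```

Emit:
step_arm --commands '[{"xyz":[-0.03,-0.03,0.01],"twist":[0,0,0]},{"xyz":[-0.06,-0.06,0.02],"twist":[0,0,0]},{"xyz":[-0.09,-0.09,0.02],"twist":[0,0,0]},{"xyz":[-0.12,-0.12,0.02],"twist":[0,0,0]},{"xyz":[-0.15,-0.15,0.02],"twist":[0,0,0]},{"xyz":[-0.17,-0.18,0.02],"twist":[0,0,0]},{"xyz":[-0.18,-0.21,0.02],"twist":[0,0,0]},{"xyz":[-0.18,-0.21,0.02],"twist":[0,0,0]},{"xyz":[-0.18,-0.21,0.02],"twist":[0,0,0]}]'

```text
time: 30.38
tool_pos: [0.3134, -0.2196, 0.2735]
ee_rot: [-1.57, 0.0, -1.081]
wrist_force: [-0.2, 1.2, -0.5]
width: 0.0575
```

```bash
python3 - <<'E'
from h import *
o=robot.get_obs(); print(o['time'],o['tool_pos'],o['wrist_force'])
p2,_=robot.snapshot('scene');cv2.imwrite('pics/scene13.png',p2[:,:,::-1])
p,_=robot.snapshot('top');cv2.imwrite('pics/top13.png',p[:,:,::-1])
a=crop(p[:,:,::-1],285,160,485,340,4,1.3);cv2.imwrite('pics/t13.png',a[:600])
b=crop(p2[:,:,::-1],260,150,460,300,4,1.3);cv2.imwrite('pics/s13.png',b)
E
```

```text
30.3833 [ 0.31342608 -0.21961815  0.27350528] [-0.15705669  1.19607348 -0.47943149]
```

View pics/t13.png

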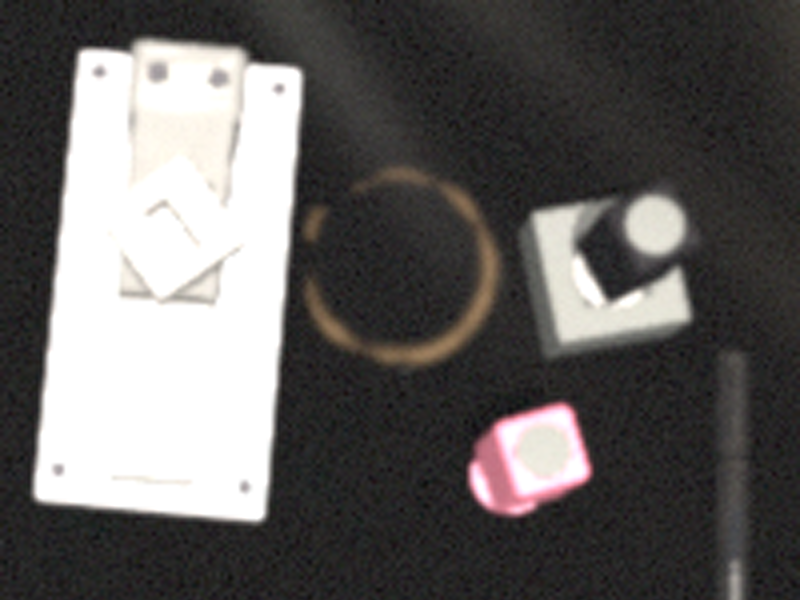

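View pics/s13.png

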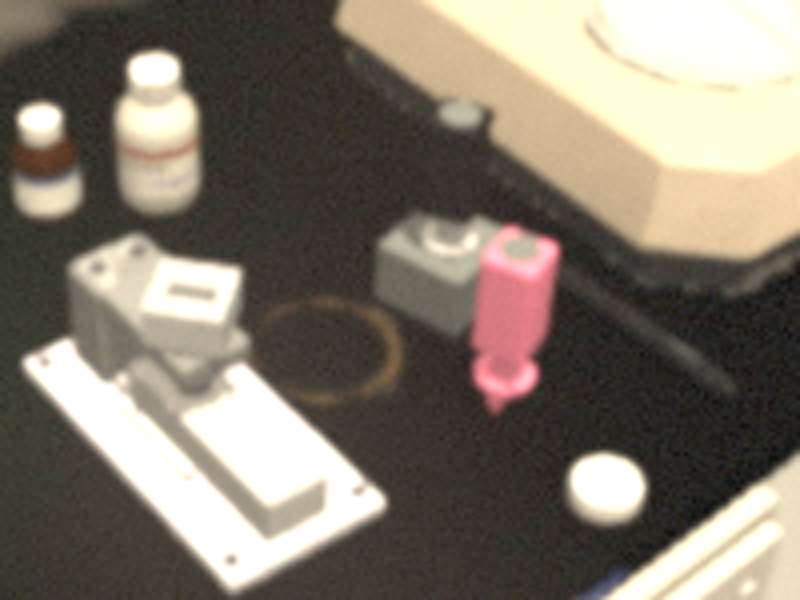

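Both views show the driver upright in its stand with the disc at top px (449,216), the block under the stop, and the bystanders untouched. I run the last numbers.

```bash
python3 - <<'E'
from h import *
t=cv2.imread('pics/top13.png'); g=t.max(2)
def comp(m,s):
    n,l=cv2.connectedComponents(m.astype(np.uint8)); return l==l[s[1],s[0]]
m=comp(g>100,(449,216)); v,u=np.nonzero(m); print('disc',onz('top',[[u.mean(),v.mean()]],.131),m.sum())
f=lambda q,z:onz('top',np.array(q)/4+[284.6,159.6],z)[:,:2]
P=f([(178,155),(242,247),(160,301),(115,235)],.107); print(P.mean(0))
for i in range(4):
    d=P[(i+1)%4]-P[i]; print(np.rad2deg(np.arctan2(d[1],d[0])).round(1),np.hypot(*d).round(4))
P=f([(110,478),(192,483)],.040)
y=np.deg2rad(-4.1); ax=np.array([np.cos(y),np.sin(y)]); ay=np.array([-ax[1],ax[0]])
print('block end',((P-[.6003,.1827])@ax).round(4),((P-[.6003,.1827])@ay).round(4))
s=cv2.imread('pics/scene0.png').astype(float);s2=cv2.imread('pics/scene13.png').astype(float)
for nm,(x0,y0,x1,y1) in dict(petri=(220,258,252,290),cap=(398,258,425,285)).items(): print(nm,abs(s-s2)[y0:y1,x0:x1].mean())
t0=cv2.imread('pics/top0.png').astype(float);print('marker',abs(t0-t)[240:335,455:480].mean())
# height of head top: depth
p,d=robot.snapshot('top'); 
for px in[(321,225),(336,220),(330,228)]:
    o,r=ray('top',[px]);print((o+r[0]*d[px[1],px[0]]).round(4))
b=cv2.resize(t[190:245,305:355],None,fx=11,fy=11,interpolation=2);cv2.imwrite('pics/h13.png',np.clip((b.astype(float)-120)*1.8,0,255).astype(np.uint8))
E
```

```text
disc [[ 0.60039867 -0.00790474  0.131     ]] 186
[0.59777945 0.18216657]
-144.8 0.0461
125.0 0.0399
35.0 0.0327
-36.3 0.0419
block end [-0.096  -0.0949] [ 0.0174 -0.0176]
petri 2.1979166666666665
cap 2.4718792866941017
marker 4.09178947368421
[0.5866 0.1933 0.1054]
[0.5952 0.1692 0.1062]
[0.5813 0.1787 0.1086]
```

View pics/h13.png

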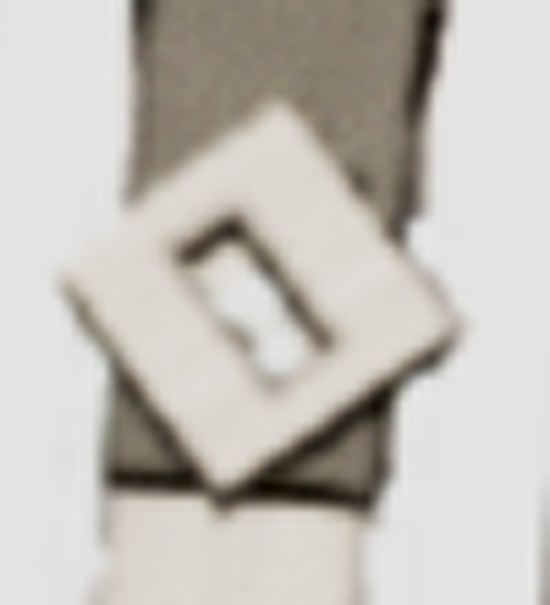

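```bash
python3 -c "
from bench import robot
print(robot.close_job())"
```

```text
the job is handed in; nothing more can be done
None
```

The job is done and handed in, about 31 s into the 72 s allowed; I got no verdict back.

**What I did:** I set the block on the plate and slid it against the back stop until the arm felt contact. I then turned the screw about 150° clockwise in one stroke with the black driver. I let the driver go in the slot to check the screw's angle. Then I gripped it again and put it back upright in its stand.

**Last checks:**
- **Block:** its near end is at stand x ≈ -95.5 mm (ideal -95), so it sits against the back stop; its centre is within 1 mm sideways.
- **Screw:** with the driver still in the slot, the head's angle gave a turn of 5.57, about 1.1 mm of foot travel. In the final view the head edges read -144.8°, or about 5.6. Head height from depth was 105.4–108.6 mm, which is noisy but roughly agrees; the middle reading of 106.2 mm gives a turn of 5.9. The foot's travel is worked out from the screw's turn, not seen directly.
- **Driver:** upright in both views, its end disc about 1.7 mm from the stand's centre.
- **Bystanders:** the petri dish, cap and marker look unchanged in before-and-after pictures, and the pink driver was not touched.

**Disagreement:** in the final view the head's corners gave uneven side lengths (33–46 mm against 42). I read those as poorly picked pixels and trusted the edge angles. The first attempt at one move was refused because it lacked the twist values; nothing moved.

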